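# Top up the bottle shaker and clamp the row

### The arm

A 6-joint arm with a two-finger parallel gripper is mounted at the origin on the work surface. World frame = base frame: x ahead of the robot, y to its left, z up, the work surface at z = 0. Lengths are in m, angles in degrees, forces in N, time in s.
With the tool pointing down it reaches from about 0.375 to 0.9 m from the base axis. Payload 3.1 kg.
Tool frame: the origin (TCP) lies on the centre line of the jaws, within the pads' length; the fingertips stand 19 mm ahead of it and the grasp point (between the pads) is the TCP (tips_ahead is the distance from the TCP to the fingertips, in m); z points along the fingers, y is the line along which they close (so a half turn about z gives the same grasp; the last joint's range is limited). The gripper opens to 87 mm and grips with 3 to 60 N. Pads are 19 mm wide; open, the fingers measure 117 mm over their backs; the gripper's body (75 mm by 190 mm) begins 51 mm behind the grasp point.
Start: joints at [-79.441, 30.224, 82.088, -0, 67.689, -10.227], TCP at [0.222, -0.584, 0.242] pointing down, gripper open.
Joint ranges: [-176.69, 176.69], [-43.24, 126.21], [12.49, 139.97], [-82, 262], [0, 151.66], [-163.58, 163.58]. Speed limits (degrees/s): [159.86, 159.86, 180, 180, 180, 180].

### API

Orientations are given as a 3x3 rotation matrix whose columns are the frame's x, y, z axes.
In Python, from rig import read_state, capture, hand_in, trace, landmark_of, tips_ahead gives the robot as it stands.
- The arm moves only by the shell command python3 -m jog 'ROWS'. ROWS is JSON, a list of rows, each an object of numbers: "tx", "ty", "tz": the shift along the tool's x, y, z in cm; "roll": the turn about the tool's z in rad; "jaw": the opening, from 0 (shut) to 1 (fully open). A call has 1 to 8 rows; each row shifts and turns the commanded pose from where the row before left it, along the tool's axes as they then stand; what a row does not reach is not made up. A row lasts 1/10 s, in which the tool goes at most 50 mm and 8.59 degrees, less where a joint would pass 70% of its speed; a pose out of reach is approached as far as the arm can. A call with a gripper value outside its range is refused whole. The fingers move at their own pace and stop on an object; the grip force is fixed at half the most. Time passes only in rows, so rows that do not move let the fingers close. It gives the time, the measured TCP pose, the force, the opening and the grip force at its end, in the units of the state.
- read_state(): the state, without advancing time (a new reading comes with each control period).
- capture(name): name is "scene" or "top"; returns a dict with "img" (384x512x3 uint8, red, green, blue), "vertical_fov" (degrees; the focal length in pixels is half the picture's height over the tangent of half this angle, whatever the lens; pixels are square), "cx", "cy" (the principal point, pixels), "cam_to_world" (4x4, takes a point from camera to world coordinates). Camera axes: x right, y up, looking along -z (the intrinsics and any distortion apply to the point x, -y, -z); pixel columns grow to the right and rows downward; lengths in m; the calibration is good to about 2 mm. A picture is of the moment at which its call begins. There is no depth.
- hand_in(): hands the job in; it is judged then, once.
Trained networks look in the newest picture that a camera, given by its name, has taken for a name from the list of things; names that differ only in an ending like _2 or _b are one class to them, and where a whole thing is asked for, a point or a joint stands for the part that bears it (a point fixed in the world has none). Each returns a list of dicts, best first, with "p" (0 to 1); they miss things now and then, are a little off and sometimes report something else, mostly with a low value. They report only what shows in the picture. A call takes as long as a camera call. They do not tell look-alikes from the thing itself.
- trace(camera, thing): "pixels" (384x512 bool, what is visible of it) and "bbox" ([left, top, width, height] in pixels, round what is visible of it).
- landmark_of(camera, thing): "point" ([row, column] in pixels: a listed point, or the origin of a listed thing).
The state is a dict: "time_s": time; "joint_positions": joint angles; "qvel": joint speeds; "tau": joint torques, N m; "position": TCP position; "tcp_rot": TCP orientation; "force": force on the tool from outside, world axes, zero at the start; "moment": the same for the moment, N m; "opening": opening from 0.0 (shut) to 1.0 (fully open); "grasp_force": force on a finger pad.
Only numpy, scipy, OpenCV 4.12 (cv2) and the standard library are available. Lean on these libraries where they do the work, as an engineer would, in place of code of your own. Each camera call takes 0.05 s, during which the arm holds its last target. There are 200 camera calls.

### The job

Get the bottle shaker ready to run: loosen the clamp knob and draw the clamp bar right back, then stand a spare jar from the mat in every empty stall. When no stall is empty, slide the bar up until it is snug against the row of jars and tighten the knob fully. The jars are thin glass, so grip and press them lightly; leave the jars that are already in the shaker, any spares you do not need, and the other glassware as they are.

Things in the scene. Friction and masses are not known exactly. Their poses are not given: they have to be found in the camera images.
- shaker: bottle shaker, fixed to the bench: white housing, aluminium deck 270 (x) by 440 mm (y), deck surface 100 mm above the bench. Origin under its centre at bench level; x points from the control panel (front) to the rear rail, y leftwards along the stalls. On the deck: a row of six stalls, with the clamp bar in front of them
- stall0 (a point): stall 0 of 0 (right) to 5 (left), axes as the shaker's: the point on the deck under the centre of a jar that touches the rear rail, midway between the dividers. The stall is 48 mm wide between steel dividers that run from the rail (21 mm behind this point in +x) 36 mm forward; rail and dividers 32 mm high; open in front and above
- stall1 (a point): stall 1 of 0 (right) to 5 (left), axes as the shaker's: the point on the deck under the centre of a jar that touches the rear rail, midway between the dividers. The stall is 48 mm wide between steel dividers that run from the rail (21 mm behind this point in +x) 36 mm forward; rail and dividers 32 mm high; open in front and above
- stall2 (a point): stall 2 of 0 (right) to 5 (left), axes as the shaker's: the point on the deck under the centre of a jar that touches the rear rail, midway between the dividers. The stall is 48 mm wide between steel dividers that run from the rail (21 mm behind this point in +x) 36 mm forward; rail and dividers 32 mm high; open in front and above
- stall3 (a point): stall 3 of 0 (right) to 5 (left), axes as the shaker's: the point on the deck under the centre of a jar that touches the rear rail, midway between the dividers. The stall is 48 mm wide between steel dividers that run from the rail (21 mm behind this point in +x) 36 mm forward; rail and dividers 32 mm high; open in front and above
- stall4 (a point): stall 4 of 0 (right) to 5 (left), axes as the shaker's: the point on the deck under the centre of a jar that touches the rear rail, midway between the dividers. The stall is 48 mm wide between steel dividers that run from the rail (21 mm behind this point in +x) 36 mm forward; rail and dividers 32 mm high; open in front and above
- stall5 (a point): stall 5 of 0 (right) to 5 (left), axes as the shaker's: the point on the deck under the centre of a jar that touches the rear rail, midway between the dividers. The stall is 48 mm wide between steel dividers that run from the rail (21 mm behind this point in +x) 36 mm forward; rail and dividers 32 mm high; open in front and above
- carriage: rubber-faced clamp bar, axes as the shaker's: 346 mm long (y), 10 to 38 mm above the deck. Origin: middle of its top edge; rubber face 9 mm ahead (+x), back face 6 mm behind. In the shaker's frame the origin is at x = +11 mm when it touches jars seated on the rail; travel +15 to -51 mm. Ends: grey shoes 48 x 30 mm, top 34 mm above deck. Knob loose: 2 to 4 N slide it, it stays put
- clamp_knob (a joint): angle of the clamp knob in rad: 0 = fully loose, 1.3 = fully tight (end stops); it tightens clockwise seen from above. Its brake bites from about 0.7; below 0.6 the bar is free, at 1.05 it holds about 30 N, at 1.3 about 50 N. Turning takes 0.2 to 0.4 N m, and it stays where it is left
- knob_grip (a point): the clamp knob: black wing knob, upright axis, on the bar's left shoe. Point on the axis, 55 mm above the deck, at half height of the wing, which is 46 mm long (this point's x), 12 mm thick (its y), 26 mm high, on a round hub. The axes turn with the knob: fully loose, the wing lies along the shaker's x. It rides with the bar; pinched by the wing, it serves to turn the clamp and to slide the bar
- set0: jar already standing in stall 0 when the job starts (None: that stall was empty); same as the spare jars
- set1: jar already standing in stall 1 when the job starts (None: that stall was empty); same as the spare jars
- set2: jar already standing in stall 2 when the job starts (None: that stall was empty); same as the spare jars
- set3: jar already standing in stall 3 when the job starts (None: that stall was empty); same as the spare jars
- set4: jar already standing in stall 4 when the job starts (None: that stall was empty); same as the spare jars
- set5: jar already standing in stall 5 when the job starts (None: that stall was empty); same as the spare jars
- spare0: spare jar, upright on a thin black mat (260 x 240 mm) at the robot's right: straight round jar, 42 mm diameter, 68 mm high, amber glass, white cap (top 15 mm), about 90 g. Origin: centre of its underside, z up the jar. Thin glass: breaks under a grip of over 50 N (100 N, both fingers added) or if the clamp bar presses it with over 30 N
- spare1: spare jar, upright on a thin black mat (260 x 240 mm) at the robot's right: straight round jar, 42 mm diameter, 68 mm high, amber glass, white cap (top 15 mm), about 90 g. Origin: centre of its underside, z up the jar. Thin glass: breaks under a grip of over 50 N (100 N, both fingers added) or if the clamp bar presses it with over 30 N
- spare2: spare jar, upright on a thin black mat (260 x 240 mm) at the robot's right: straight round jar, 42 mm diameter, 68 mm high, amber glass, white cap (top 15 mm), about 90 g. Origin: centre of its underside, z up the jar. Thin glass: breaks under a grip of over 50 N (100 N, both fingers added) or if the clamp bar presses it with over 30 N
- spare3: spare jar, upright on a thin black mat (260 x 240 mm) at the robot's right: straight round jar, 42 mm diameter, 68 mm high, amber glass, white cap (top 15 mm), about 90 g. Origin: centre of its underside, z up the jar. Thin glass: breaks under a grip of over 50 N (100 N, both fingers added) or if the clamp bar presses it with over 30 N
- spare4: spare jar, upright on a thin black mat (260 x 240 mm) at the robot's right: straight round jar, 42 mm diameter, 68 mm high, amber glass, white cap (top 15 mm), about 90 g. Origin: centre of its underside, z up the jar. Thin glass: breaks under a grip of over 50 N (100 N, both fingers added) or if the clamp bar presses it with over 30 N
- flask: conical flask, 80 mm wide, 125 mm high, a bystander; origin at the centre of its underside
- reagent: clear reagent jar with a blue cap, 70 mm wide, 150 mm high, a bystander; origin at the centre of its underside
Things that resemble listed ones, but are neither listed nor needed, are in the scene too. Leave any red look-alike of the spare1 alone. What is shaped like the set3 but yellow is not meant.

How it is judged:
By the outcome, as a careful person would: the job done as asked, in the order asked, and still so for the second after the job is handed in, with the robot touching nothing.
Of set0, set1, set2, set3, set4, set5 only 1 to 3 are there at a start; the rules pass over those that are not, and their reading is None.
At some moment in a run one of spare0, spare1, spare2, spare3, spare4 may be knocked a few centimetres aside while the robot is not near it.
It also fails if it takes over 210 s, if anything falls off the work surface, if the arm or the gripper's body presses on something with over 40 N, if the wrist force passes 120 N, or if a joint passes its speed limit or range.

## Working session

There is one attempt and no reset: what is moved stays moved. The work goes in short steps, Python scripts to look and compute and a shell command to move; the robot and the scene stay as the last step left them, time stands still between calls to the robot, and variables do not carry over. Pictures are saved under pics/ and viewed, at most 16 in all, crops included, and the job is handed in when it is done.

```bash
mkdir -p pics; ls; cat > h.py <<'E'
import numpy as np, cv2
from rig import *
def ray(c,row,col):
    H=c["img"].shape[0]; f=H/2/np.tan(np.radians(c["vertical_fov"])/2)
    T=np.array(c["cam_to_world"]); d=T[:3,:3]@np.array([(col-c["cx"])/f,-(row-c["cy"])/f,-1.]); return T[:3,3],d
def at(c,row,col,z):
    o,d=ray(c,row,col); return o+d*(z-o[2])/d[2]
def proj(c,p):
    H=c["img"].shape[0]; f=H/2/np.tan(np.radians(c["vertical_fov"])/2)
    T=np.array(c["cam_to_world"]); q=T[:3,:3].T@(np.asarray(p)-T[:3,3]); return np.array([c["cy"]-f*q[1]/-q[2], c["cx"]+f*q[0]/-q[2]])
def save(c,n,crop=None,s=1.5):
    im=c["img"][...,::-1]
    if crop: r0,r1,c0,c1=crop; im=im[r0:r1,c0:c1]
    cv2.imwrite(f"pics/{n}.png",cv2.resize(im,None,fx=s,fy=s,interpolation=cv2.INTER_CUBIC))
E
python3 - <<'E'
from h import *
np.set_printoptions(precision=4,suppress=True)
for n in ["top","scene"]:
    c=capture(n); save(c,n+"0"); print(n,{k:v for k,v in c.items() if k!="img"})
    for t in ["stall0","stall5","carriage","knob_grip","shaker","set0","spare0"]:
        L=landmark_of(n,t); print(t,[(np.round(l["point"],1).tolist(),round(l["p"],2)) for l in L][:8])
print(read_state())
E
```

```text
pics
top {'vertical_fov': 51.95005252447264, 'cx': 259.6562327774652, 'cy': 191.85081018466755, 'cam_to_world': array([[-0.02  ,  0.9954, -0.0939,  0.4712],
       [-0.9997, -0.0188,  0.0132, -0.0847],
       [ 0.0114,  0.0941,  0.9955,  1.2111],
       [ 0.    ,  0.    ,  0.    ,  1.    ]])}
stall0 [([179.4, 143.8], 0.92), ([172.0, 214.5], 0.81), ([176.3, 174.3], 0.79), ([176.2, 197.8], 0.58), ([177.6, 234.3], 0.57)]
stall5 [([179.4, 143.8], 0.92), ([172.0, 214.5], 0.81), ([176.3, 174.3], 0.79), ([176.2, 197.8], 0.58), ([177.6, 234.3], 0.57)]
carriage [([188.3, 186.9], 0.66)]
knob_grip []
shaker [([193.0, 190.6], 0.64), ([179.4, 139.7], 0.58)]
set0 [([133.5, 183.7], 0.81), ([176.4, 178.6], 0.58), ([178.4, 200.7], 0.57), ([179.5, 140.4], 0.51), ([194.3, 194.5], 0.33)]
spare0 [([240.2, 352.4], 0.72), ([215.1, 339.1], 0.68), ([150.5, 366.7], 0.67), ([229.8, 310.5], 0.59), ([194.2, 357.2], 0.54), ([187.7, 321.5], 0.46)]
scene {'vertical_fov': 53.821066247699136, 'cx': 256.65437791255096, 'cy': 192.32389246744216, 'cam_to_world': array([[ 0.8893, -0.2956,  0.3488,  0.9875],
       [ 0.45
[... 788 characters left out ...]
.2, 229.2], 0.88), ([236.2, 197.3], 0.86), ([264.2, 170.5], 0.63), ([286.7, 196.9], 0.61), ([315.4, 235.5], 0.57), ([259.3, 195.6], 0.54)]
{'time_s': 0.8, 'joint_positions': array([-79.4417,  30.222 ,  82.0867,   0.0002,  67.6909, -10.2263]), 'qvel': array([ 0.0284,  0.0537,  0.0632, -0.0027,  0.1292, -0.0207]), 'tau': array([ -0.0002, -43.9952, -17.6978,   0.0633,   0.0502,  -0.    ]), 'position': array([ 0.2218, -0.5843,  0.2416]), 'tcp_rot': array([[ 0.9349,  0.3549,  0.    ],
       [ 0.3549, -0.9349, -0.    ],
       [ 0.    ,  0.    , -1.    ]]), 'force': array([-1.0837,  0.9137,  0.5924]), 'moment': array([ 0.0222, -0.0524,  0.0156]), 'grasp_force': 0.0, 'opening': 1.0006069966763957}
```

View pics/top0.png

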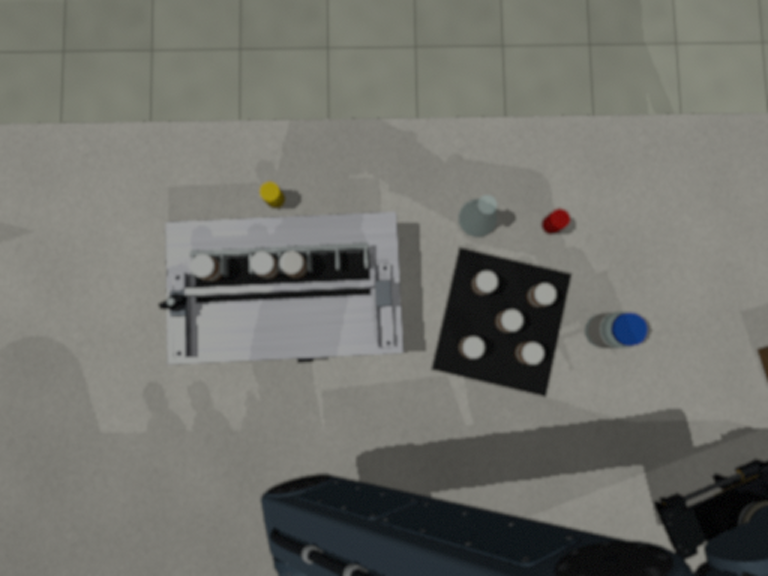

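View pics/scene0.png

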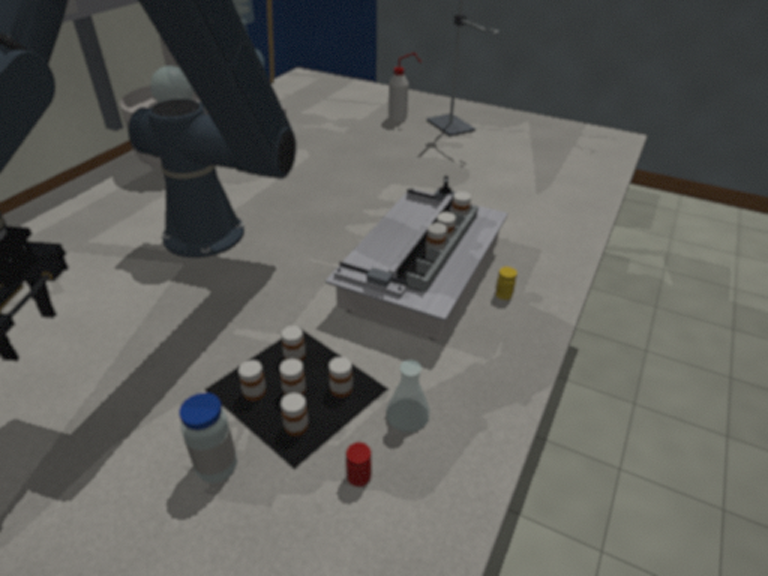

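The shaker is at the left in the top view (deck corners at about 768-scale (167,222), (397,213), (403,352) and (168,362)). Jars stand in stalls 5, 3 and 2, so 4, 1 and 0 are empty. The knob is at (172,303), and five spares stand on the mat. Next I'll measure these.

```bash
python3 - <<'E'
from h import *
np.set_printoptions(precision=4,suppress=True)
C={n:capture(n) for n in ["top","scene"]}
save(C["top"],"topc",(130,250,100,285),4.3)
save(C["scene"],"scenec",(110,230,210,350),5)
for n in C:
    print(n)
    for t,zc in [("spare0",.07),("set0",.17)]:
        for m in trace(n,t):
            if m["p"]<.3: continue
            px=m["pixels"]; im=C[n]["img"].astype(int)
            w=px&(im.min(2)>130)&(im.max(2)-im.min(2)<60)
            r,c=np.nonzero(px); 
            rc=(r.mean(),c.mean()); 
            rw,cw=np.nonzero(w)
            print(t,round(m["p"],2),px.sum(),m["bbox"],"cap",w.sum(),at(C[n],rw.mean(),cw.mean(),zc) if w.sum() else None)
    m=trace(n,"shaker")
    for q in m:
        print("shaker",q["p"],q["bbox"],q["pixels"].sum())
        cn,_=cv2.findContours(q["pixels"].astype(np.uint8),cv2.RETR_EXTERNAL,cv2.CHAIN_APPROX_NONE)
        k=max(cn,key=cv2.contourArea); a=cv2.approxPolyDP(k,4,True)[:,0]; print(a.tolist())
        print([np.round(at(C[n],p[1],p[0],.1)[:2],4).tolist() for p in a])
    print("knob",[(x["p"],x["bbox"]) for x in trace(n,"clamp_knob")], [(x["p"],x["bbox"]) for x in trace(n,"carriage")])
E
```

```text
top
spare0 0.79 203 [330.4, 207.7, 16.6, 14.4] cap 132 [ 0.5126 -0.3341  0.07  ]
spare0 0.62 181 [305.3, 218.6, 17.2, 17.5] cap 134 [ 0.462  -0.2576  0.07  ]
spare0 0.58 227 [351.1, 188.0, 16.3, 15.9] cap 124 [ 0.5627 -0.4005  0.07  ]
spare0 0.55 176 [315.8, 180.1, 17.8, 11.9] cap 128 [ 0.5889 -0.2876  0.07  ]
spare0 0.51 244 [361.5, 139.3, 19.0, 16.2] cap 0 None
set0 0.6 278 [124.4, 170.4, 23.1, 18.2] cap 169 [0.6167 0.2343 0.17  ]
set0 0.57 14136 [104.7, 142.6, 163.8, 103.3] cap 9397 [0.5665 0.0927 0.17  ]
set0 0.52 257 [190.2, 166.2, 12.7, 19.5] cap 155 [0.6196 0.0765 0.17  ]
set0 0.52 213 [173.5, 123.3, 15.9, 15.9] cap 0 None
set0 0.5 266 [167.1, 163.6, 20.2, 18.6] cap 170 [0.6202 0.1286 0.17  ]
shaker 0.57 [102.2, 140.1, 164.6, 103.6] 13993
[[263, 141], [111, 148], [111, 195], [105, 202], [111, 207], [111, 241], [267, 234]]
[[0.7223, -0.112], [0.7095, 0.3216], [0.575, 0.3195], [0.5556, 0.336], [0.5412, 0.319], [0.4463, 0.3176], [0.4569, -0.1177]]
knob [(0.51, [103.1, 193.5, 23.6, 14.8])] [(0.7, [104.4, 183.9, 156.0, 26.9])]
scene
spare0 0.85 443 [159.4, 240.9, 19.9, 24.0] cap 11
[... 513 characters left out ...]
48 170 [302.9, 126.0, 12.0, 19.3] cap 47 [0.6164 0.2363 0.17  ]
shaker 0.76 [216.2, 116.8, 121.2, 112.3] 6982
[[336, 143], [314, 136], [311, 143], [303, 143], [302, 157], [290, 167], [284, 164], [284, 151], [300, 141], [301, 127], [297, 120], [289, 128], [273, 125], [217, 187], [228, 206], [292, 226], [325, 173]]
[[0.7053, 0.3145], [0.6152, 0.3235], [0.6233, 0.2701], [0.5972, 0.2559], [0.629, 0.1666], [0.616, 0.0902], [0.5908, 0.0969], [0.5574, 0.1722], [0.582, 0.2639], [0.5452, 0.3648], [0.509, 0.4111], [0.5066, 0.3347], [0.4409, 0.3264], [0.4569, -0.1197], [0.5338, -0.1821], [0.7347, -0.1715], [0.7323, 0.1134]]
knob [(0.38, [219.3, 118.0, 117.7, 108.9])] [(0.7, [244.2, 119.6, 58.6, 76.0])]
```

View pics/topc.png

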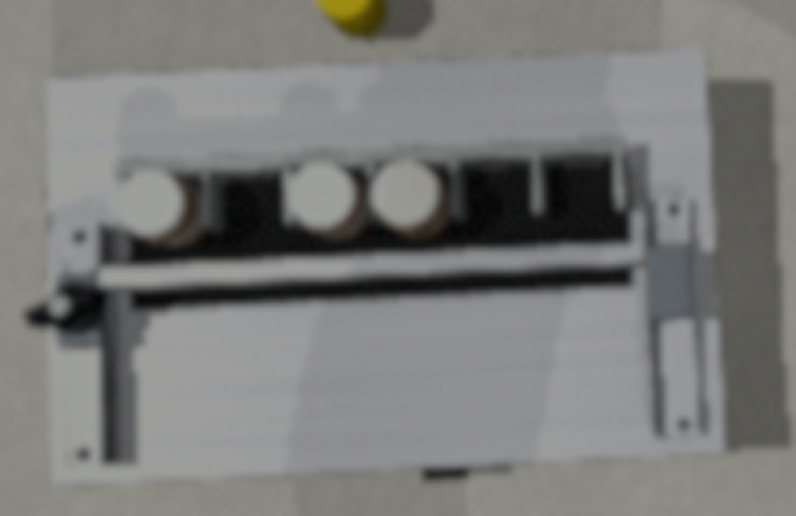

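View pics/scenec.png

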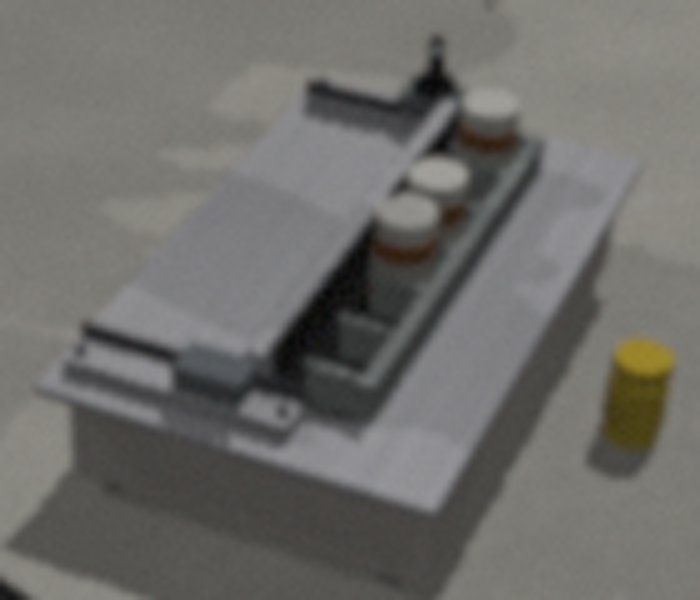

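Stalls 4, 1 and 0 are confirmed empty. Top and scene agree on the jars to about 1 mm. Next I'll refine the shaker pose by fitting the deck edges.

```bash
cat > fit.py <<'E'
from h import *
from scipy.optimize import minimize
from scipy.ndimage import map_coordinates
def w(p,x,y,z): s,c=np.sin(p[2]),np.cos(p[2]); return np.array([p[0]+c*x-s*y,p[1]+s*x+c*y,z])
E
python3 - <<'E'
from fit import *
C={n:capture(n) for n in ["top","scene"]}
G={}
for n,c in C.items():
    g=cv2.GaussianBlur(c["img"],(0,0),1.0).astype(float)
    G[n]=np.hypot(cv2.Sobel(g,-1,1,0),cv2.Sobel(g,-1,0,1)).sum(2)
def score(p,names):
    t=np.linspace(-.95,.95,80); s=0
    E={"top":[[(.135,.22*k) for k in t],[(-.135,.22*k) for k in t],[(.135*k,.22) for k in t],[(.135*k,-.22) for k in t]],
       "scene":[[(.135,.22*k) for k in t],[(.135*k,-.22) for k in t]]}
    for n in names:
        for e in E[n]:
            q=np.array([proj(C[n],w(p,x,y,.1)) for x,y in e]).T
            s+=np.minimum(map_coordinates(G[n],q,order=1),250).mean()
    return -s
for names in (["top"],["scene"],["top","scene"]):
    r=min((minimize(score,[.581+dx,.102+dy,.026],args=(names,),method="Nelder-Mead",options=dict(initial_simplex=np.array([[.581+dx,.102+dy,.026],[.586+dx,.102+dy,.026],[.581+dx,.107+dy,.026],[.581+dx,.102+dy,.04]]))) for dx in(-.003,.003) for dy in(-.003,.003)),key=lambda r:r.fun)
    print(names,np.round(r.x,4),r.fun)
p=r.x
for t in ["spare0"]: pass
for j in [(.6167,.2353),(.6201,.1284),(.6197,.0765)]:
    d=np.array(j)-p[:2]; s,c=np.sin(p[2]),np.cos(p[2]); print("jar in shaker",c*d[0]+s*d[1],-s*d[0]+c*d[1])
im=C["top"]["img"][...,::-1].copy(); S=6; r0,c0=130,100
im=cv2.resize(im[r0:235,c0:232],None,fx=S,fy=S,interpolation=cv2.INTER_CUBIC)
def dr(a,b,col):
    A,B=[tuple(int(v) for v in ((proj(C["top"],w(p,*x))-[r0,c0]+.5)*S)[::-1]) for x in (a,b)]; cv2.line(im,A,B,col,1)
for a,b in [((.135,.22),(.135,-.22)),((-.135,.22),(-.135,-.22)),((.135,.22),(-.135,.22))]: dr((*a,.1),(*b,.1),(0,0,255))
dr((.062,-.158,.132),(.062,.158,.132),(0,255,0))
for k in range(7): y=(k-3)*.0525; dr((.062,y,.132),(.026,y,.132),(0,255,0))
dr((.020,.173,.138),(.020,-.173,.138),(255,0,0)); dr((.005,.173,.138),(.005,-.173,.138),(255,0,0))
cv2.imwrite("pics/fit.png",im)
E
```

```text
['top'] [0.5827 0.1008 0.0275] -600.4295526209107
['scene'] [0.5825 0.0995 0.0544] -446.89975348400276
['top', 'scene'] [0.5826 0.1009 0.0297] -1033.825924396847
jar in shaker 0.03812361726884622 0.13331795671572746
jar in shaker 0.038346052307511716 0.02636413246126905
jar in shaker 0.03640424833027003 -0.025501071648171867
```

View pics/fit.png

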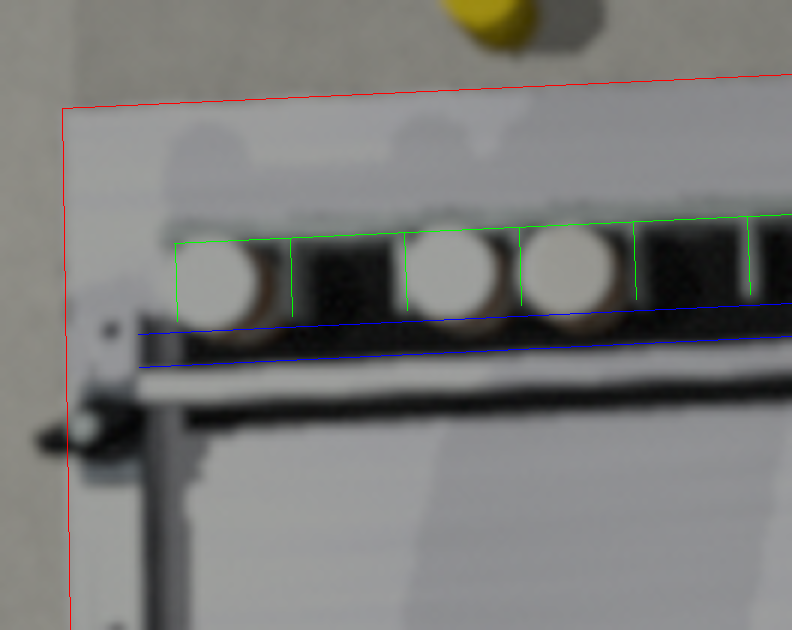

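The fit puts the deck outline and rail within about 1 px, with the shaker at about (0.5826, 0.1009) and a yaw of 0.029. The knob is at about px (114,201) in the top view with its wing nearly along y, so it starts tight. Now I'll locate the knob.

```bash
cat >> h.py <<'E'
def go(x,y,z=None,ang=None):
    s=read_state(); R=np.array(s["tcp_rot"]); p=np.array(s["position"])
    d=R.T@(np.array([x,y,p[2] if z is None else z])-p)*100
    a=np.degrees(np.arctan2(R[1,0],R[0,0]))
    print("now",np.round(p,4),"ang",round(a,2),"-> cm",np.round(d,2), "roll",None if ang is None else round(-np.radians((ang-a+180)%360-180),3))
E
python3 - <<'E'
from fit import *
np.set_printoptions(precision=4,suppress=True)
C={n:capture(n) for n in ["top","scene"]}
for n,(r0,r1,c0,c1) in {"top":(190,212,100,128),"scene":(110,135,288,304)}.items():
    g=C[n]["img"].astype(int).sum(2)//3
    print(n); print("     ",*range(c0,c1)); 
    for r in range(r0,r1): print(r,g[r,c0:c1])
c=C["top"]; m=trace("top","clamp_knob")
for q in m:
    g=c["img"].max(2); k=q["pixels"]&(g<70); r,cc=np.nonzero(k); print(q["p"],k.sum(),at(c,r.mean(),cc.mean(),.16))
P=[.5826,.1009,.029]
for y in (.19,.195,.2): print(y,proj(c,w(P,-.005,y,.168)),proj(C["scene"],w(P,-.005,y,.168)))
E
```

```text
top
      100 101 102 103 104 105 106 107 108 109 110 111 112 113 114 115 116 117 118 119 120 121 122 123 124 125 126 127
190 [136 136 135 136 137 136 135 135 135 135 136 144 147 146 144 141 145 148
 149 149 148 141 117  81  54  54  62  71]
191 [137 136 135 135 136 136 136 135 135 134 135 142 147 145 140 134 141 148
 149 148 145 137 117  97  86  89  92  96]
192 [136 135 135 134 136 137 136 135 135 133 134 143 147 144 135 128 134 140
 141 140 134 124 115 120 128 131 132 133]
193 [137 135 135 134 135 137 137 135 135 131 131 143 147 136 123 112 116 120
 123 120 112 105 111 134 148 152 152 153]
194 [137 136 134 134 135 136 136 135 135 131 133 143 142 125 107  94  92  94
  96  96  94  92 107 137 152 156 157 157]
195 [137 137 136 135 135 135 135 134 135 133 136 143 138 115  92  77  69  69
  72  75  78  80 100 128 143 148 149 149]
196 [138 138 137 135 135 134 136 135 134 134 139 144 133 103  74  54  43  41
  47  51  55  60  75 101 113 120 123 123]
197 [138 138 137 136 135 136 136 136 136 136 139 140 123  90  59  37  27  24
  28  30  30  33  41  57  70  81  87  91]
198 [137 137 137 136 136 1
[... 2931 characters left out ...]
 36  16  14  17  11  12  22  47  84 109 125]
128 [129 116  98  78  57  38  26  15  19  20  27  36  49  73 100 125]
129 [112  95  75  62  53  40  36  30  29  43  62  73  79  83 106 137]
130 [ 71  64  53  45  44  44  42  40  49  74  97 112 109  96 109 140]
131 [ 40  41  44  43  43  45  45  51  72 103 126 131 117  92  98 129]
132 [ 48  50  47  48  43  44  48  68  99 126 135 126  99  73  76 104]
133 [ 67  65  60  56  52  56  65  90 123 136 130 105  71  55  67  84]
134 [ 69  67  65  65  65  70  90 116 134 137 114  78  44  43  58  71]
0.7 100 [0.552  0.2834 0.16  ]
0.19 [193.6833 112.5853] [121.0306 301.8283]
0.195 [193.7735 110.687 ] [120.4512 302.298 ]
0.2 [193.8638 108.7883] [119.8747 302.7653]
```

```bash
python3 - <<'E'
from fit import *
c=capture("top"); d=capture("scene")
print(at(c,200.6,113.1,.169),at(c,203.2,107,.168))
for z in (.16,.169): print(at(d,119.5,297,z))
go(.5,-.25,.3,108)
E
```

```text
[0.55363169 0.28868789 0.169     ] [0.54713474 0.30497774 0.168     ]
[0.54666855 0.30746504 0.16      ]
[0.55255793 0.29132178 0.169     ]
now [ 0.2218 -0.5843  0.2415] ang 20.78 -> cm [ 37.87 -21.38  -5.85] roll -1.522
```

```bash
python3 -m jog '[{"tx":2,"ty":-1.2,"tz":-1.5},{"tx":4.2,"ty":-2.4,"tz":-1.5},{"tx":4.2,"ty":-2.4,"tz":-1.5},{"tx":4.2,"ty":-2.4,"tz":-1.5},{"tx":4.2,"ty":-2.4},{"tx":4.2,"ty":-2.4},{"tx":4.2,"ty":-2.4},{"tx":4.2,"ty":-2.4}]'
python3 -m jog '[{"roll":-0.15,"jaw":0.6},{"roll":-0.15,"jaw":0.6},{"roll":-0.15,"jaw":0.6},{"roll":-0.15,"jaw":0.6},{"roll":-0.15,"jaw":0.6},{"roll":-0.15,"jaw":0.6},{"roll":-0.15,"jaw":0.6},{"roll":-0.15,"jaw":0.6}]'
python3 -c "
from h import *
go(.553,.29,.25,108)"
```

```text
now [ 0.2218 -0.5843  0.2415] ang 20.78 -> cm [ 61.99 -69.99  -0.85] roll -1.522$[0]: bad value
$[0]: bad value
```

```bash
python3 -m jog '[{"tx":2,"ty":-1.2,"tz":-1.5,"roll":0,"jaw":0.6},{"tx":4.2,"ty":-2.4,"tz":-1.5,"roll":0,"jaw":0.6},{"tx":4.2,"ty":-2.4,"tz":-1.5,"roll":0,"jaw":0.6},{"tx":4.2,"ty":-2.4,"tz":-1.5,"roll":0,"jaw":0.6},{"tx":4.2,"ty":-2.4,"tz":0,"roll":0,"jaw":0.6},{"tx":4.2,"ty":-2.4,"tz":0,"roll":0,"jaw":0.6},{"tx":4.2,"ty":-2.4,"tz":0,"roll":0,"jaw":0.6},{"tx":4.2,"ty":-2.4,"tz":0,"roll":0,"jaw":0.6}]'
python3 -m jog '[{"tx":0,"ty":0,"tz":0,"roll":-0.14,"jaw":0.6},{"tx":0,"ty":0,"tz":0,"roll":-0.14,"jaw":0.6},{"tx":0,"ty":0,"tz":0,"roll":-0.14,"jaw":0.6},{"tx":0,"ty":0,"tz":0,"roll":-0.14,"jaw":0.6},{"tx":0,"ty":0,"tz":0,"roll":-0.14,"jaw":0.6},{"tx":0,"ty":0,"tz":0,"roll":-0.14,"jaw":0.6},{"tx":0,"ty":0,"tz":0,"roll":-0.14,"jaw":0.6},{"tx":0,"ty":0,"tz":0,"roll":-0.14,"jaw":0.6}]'
python3 -c "
from h import *
go(.553,.29,.25,108)"
```

```text
time_s: 2.55
position: [0.4514, -0.3044, 0.3013]
tcp_rot: [[0.935, 0.355, 0.001], [0.355, -0.935, -0.001], [0.0, 0.001, -1.0]]
force: [0.9, 0.0, 0.1]
opening: 0.603
grasp_force: 0.0
time_s: 3.35
position: [0.4503, -0.306, 0.301]
tcp_rot: [[0.082, 0.997, 0.0], [0.997, -0.082, -0.0], [-0.0, 0.0, -1.0]]
force: [-0.2, 0.8, -0.6]
opening: 0.596
grasp_force: 0.0
now [ 0.4503 -0.306   0.301 ] ang 85.29 -> cm [60.24  5.34  5.1 ] roll -0.396
```

```bash
python3 -m jog '[{"tx":2.6,"ty":0.2,"tz":0,"roll":0,"jaw":0.6},{"tx":4.5,"ty":0.4,"tz":0,"roll":0,"jaw":0.6},{"tx":4.5,"ty":0.4,"tz":0,"roll":0,"jaw":0.6},{"tx":4.5,"ty":0.4,"tz":0,"roll":0,"jaw":0.6},{"tx":4.5,"ty":0.4,"tz":0,"roll":0,"jaw":0.6},{"tx":4.5,"ty":0.4,"tz":0,"roll":0,"jaw":0.6},{"tx":4.5,"ty":0.4,"tz":0,"roll":0,"jaw":0.6},{"tx":4.5,"ty":0.4,"tz":0,"roll":0,"jaw":0.6}]'
python3 -m jog '[{"tx":4.5,"ty":0.4,"tz":0,"roll":0,"jaw":0.6},{"tx":4.5,"ty":0.4,"tz":0,"roll":0,"jaw":0.6},{"tx":4.5,"ty":0.4,"tz":0,"roll":0,"jaw":0.6},{"tx":4.5,"ty":0.4,"tz":0,"roll":0,"jaw":0.6},{"tx":4.5,"ty":0.4,"tz":0,"roll":0,"jaw":0.6},{"tx":2.5,"ty":0.2,"tz":0,"roll":-0.13,"jaw":0.6},{"tx":0,"ty":0,"tz":0,"roll":-0.13,"jaw":0.6},{"tx":0,"ty":0,"tz":0,"roll":-0.13,"jaw":0.6}]'
python3 -c "
from h import *
go(.553,.29,.159,108)"
```

```text
time_s: 4.15
position: [0.5103, 0.0329, 0.3013]
tcp_rot: [[0.088, 0.996, 0.001], [0.996, -0.088, -0.0], [-0.0, 0.001, -1.0]]
force: [1.4, -0.8, 0.5]
opening: 0.602
grasp_force: 0.0
time_s: 4.95
position: [0.5538, 0.2795, 0.3007]
tcp_rot: [[-0.305, 0.952, -0.0], [0.952, 0.305, -0.0], [-0.0, -0.0, -1.0]]
force: [-0.4, 0.3, -0.1]
opening: 0.599
grasp_force: 0.0
now [0.5538 0.2795 0.3007] ang 107.74 -> cm [ 1.03  0.24 14.16] roll -0.005
```

```bash
python3 -m jog '[{"tx":0.5,"ty":0.1,"tz":2.5,"roll":0,"jaw":0.6},{"tx":0.5,"ty":0.1,"tz":4,"roll":0,"jaw":0.6},{"tx":0,"ty":0,"tz":3.5,"roll":0,"jaw":0.6},{"tx":0,"ty":0,"tz":2.2,"roll":0,"jaw":0.6},{"tx":0,"ty":0,"tz":1.6,"roll":0,"jaw":0.6},{"tx":0,"ty":0,"tz":0,"roll":0,"jaw":0.6}]'
python3 - <<'E'
from h import *
go(.553,.29,.16,108)
c=capture("scene"); save(c,"s1",(90,200,230,370),5)
E
```

```text
time_s: 5.55
position: [0.5513, 0.2877, 0.1603]
tcp_rot: [[-0.297, 0.955, -0.006], [0.955, 0.297, -0.002], [-0.0, -0.006, -1.0]]
force: [-1.3, -0.4, -0.1]
opening: 0.601
grasp_force: 0.0
now [0.5513 0.2877 0.1603] ang 107.3 -> cm [0.17 0.24 0.03] roll -0.012
```

View pics/s1.png

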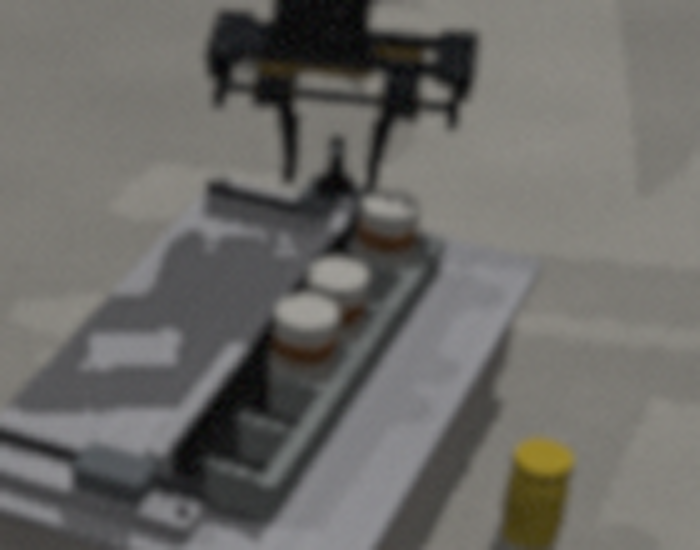

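The wing (337,160) sits centred between the fingers (290 and 375), so I'll close on it.

```bash
python3 -m jog '[{"tx":0.1,"ty":0.2,"tz":0,"roll":0,"jaw":0.4},{"tx":0,"ty":0,"tz":0,"roll":0,"jaw":0.2},{"tx":0,"ty":0,"tz":0,"roll":0,"jaw":0.0},{"tx":0,"ty":0,"tz":0,"roll":0,"jaw":0.0},{"tx":0,"ty":0,"tz":0,"roll":0,"jaw":0.0}]'
python3 -c "
from h import *
go(.553,.29,.16,108); print(read_state()['force'],read_state()['moment'])"
```

```text
time_s: 6.1
position: [0.5547, 0.2899, 0.1635]
tcp_rot: [[-0.297, 0.955, 0.001], [0.955, 0.297, 0.0], [0.0, 0.001, -1.0]]
force: [0.4, -0.6, 0.5]
opening: 0.229
grasp_force: 0.0
now [0.5547 0.2899 0.1635] ang 107.3 -> cm [ 0.06 -0.16  0.35] roll -0.012
[ 0.44015443 -0.57205152  0.46207884] [-0.00141911 -0.09818053  0.03888916]
```

```bash
python3 -m jog '[{"tx":0,"ty":0,"tz":0.2,"roll":0,"jaw":0.0},{"tx":0,"ty":0,"tz":0,"roll":0,"jaw":0.0},{"tx":0,"ty":0,"tz":0,"roll":0,"jaw":0.0}]'
python3 -c "
from h import *
go(.553,.29,.16,108); print(read_state()['force'],read_state()['moment'])"
```

```text
time_s: 6.4
position: [0.5544, 0.2898, 0.1621]
tcp_rot: [[-0.299, 0.954, -0.0], [0.954, 0.299, -0.0], [-0.0, -0.0, -1.0]]
force: [-2.4, -0.8, 6.1]
opening: 0.138
grasp_force: 32.1
now [0.5544 0.2898 0.1621] ang 107.38 -> cm [ 0.06 -0.12  0.21] roll -0.011
[-2.38310214 -0.7742784   6.09591204] [-0.08760144  0.32615001  0.29151587]
```

```bash
python3 -m jog '[{"tx":0,"ty":0,"tz":-0.1,"roll":-0.12,"jaw":0.0},{"tx":0,"ty":0,"tz":0,"roll":-0.12,"jaw":0.0},{"tx":0,"ty":0,"tz":0,"roll":-0.12,"jaw":0.0},{"tx":0,"ty":0,"tz":0,"roll":-0.12,"jaw":0.0},{"tx":0,"ty":0,"tz":0,"roll":-0.12,"jaw":0.0},{"tx":0,"ty":0,"tz":0,"roll":0,"jaw":0.0}]'
python3 -c "
from h import *
go(.553,.29,.16,180); print(read_state()['force'],read_state()['moment'])"
```

```text
time_s: 7.0
position: [0.5541, 0.2897, 0.1621]
tcp_rot: [[-0.785, 0.62, -0.001], [0.62, 0.785, -0.0], [0.001, -0.001, -1.0]]
force: [-1.6, -0.3, 3.0]
opening: 0.133
grasp_force: 33.1
now [0.5541 0.2897 0.1621] ang 141.7 -> cm [ 0.11 -0.04  0.21] roll -0.668
[-1.59718195 -0.325833    3.01571201] [-0.06555691  0.14163442  0.16621073]
```

```bash
python3 -m jog '[{"tx":0,"ty":0,"tz":0,"roll":-0.12,"jaw":0.0},{"tx":0,"ty":0,"tz":0,"roll":-0.12,"jaw":0.0},{"tx":0,"ty":0,"tz":0,"roll":-0.12,"jaw":0.0},{"tx":0,"ty":0,"tz":0,"roll":-0.12,"jaw":0.0},{"tx":0,"ty":0,"tz":0,"roll":-0.12,"jaw":0.0},{"tx":0,"ty":0,"tz":0,"roll":-0.06,"jaw":0.0},{"tx":0,"ty":0,"tz":0,"roll":0,"jaw":0.0}]'
python3 -c "
from h import *
go(.553,.29,.16,180); print(read_state()['force'],read_state()['moment'])"
```

```text
time_s: 7.7
position: [0.5543, 0.2894, 0.1621]
tcp_rot: [[-1.0, 0.011, -0.001], [0.011, 1.0, -0.001], [0.001, -0.001, -1.0]]
force: [-1.9, -1.4, 2.9]
opening: 0.134
grasp_force: 32.9
now [0.5543 0.2894 0.1621] ang 179.37 -> cm [0.13 0.06 0.21] roll -0.011
[-1.93351433 -1.4365471   2.90383588] [-0.16170239  0.1363574   0.04529536]
```

```bash
python3 -m jog '[{"tx":0.5,"ty":-0.02,"tz":0,"roll":0,"jaw":0.0},{"tx":1,"ty":-0.04,"tz":0,"roll":0,"jaw":0.0},{"tx":1,"ty":-0.04,"tz":0,"roll":0,"jaw":0.0},{"tx":1,"ty":-0.04,"tz":0,"roll":0,"jaw":0.0},{"tx":0.5,"ty":-0.02,"tz":0,"roll":0,"jaw":0.0},{"tx":0.2,"ty":0,"tz":0,"roll":0,"jaw":0.0}]'
python3 -m jog '[{"tx":0.2,"ty":0,"tz":0,"roll":0,"jaw":0.0},{"tx":0.1,"ty":0,"tz":0,"roll":0,"jaw":0.0}]'
python3 -m jog '[{"tx":0.1,"ty":0,"tz":0,"roll":0,"jaw":0.0},{"tx":0.1,"ty":0,"tz":0,"roll":0,"jaw":0.0}]'

```

```text
time_s: 8.3
position: [0.5115, 0.2882, 0.1621]
tcp_rot: [[-1.0, 0.008, -0.001], [0.008, 1.0, -0.001], [0.001, -0.001, -1.0]]
force: [1.2, -4.8, 2.2]
opening: 0.134
grasp_force: 32.5
time_s: 8.5
position: [0.5096, 0.2881, 0.1621]
tcp_rot: [[-1.0, 0.009, 0.0], [0.009, 1.0, -0.001], [-0.0, -0.001, -1.0]]
force: [1.5, -4.5, 3.0]
opening: 0.132
grasp_force: 32.6
time_s: 8.7
position: [0.5079, 0.2881, 0.1621]
tcp_rot: [[-1.0, 0.009, 0.001], [0.009, 1.0, -0.001], [-0.001, -0.001, -1.0]]
force: [2.2, -4.4, 3.2]
opening: 0.136
grasp_force: 32.6
```

```bash
python3 -m jog '[{"tx":0.2,"ty":-0.02,"tz":0,"roll":0,"jaw":0.0},{"tx":0.1,"ty":0,"tz":0,"roll":0,"jaw":0.0}]'
python3 -m jog '[{"tx":0.2,"ty":-0.02,"tz":0,"roll":0,"jaw":0.0},{"tx":0.1,"ty":0,"tz":0,"roll":0,"jaw":0.0}]'
python3 -m jog '[{"tx":0.2,"ty":0,"tz":0,"roll":0,"jaw":0.0},{"tx":0.1,"ty":0,"tz":0,"roll":0,"jaw":0.0}]'

```

```text
time_s: 8.9
position: [0.5071, 0.2881, 0.1621]
tcp_rot: [[-1.0, 0.009, 0.005], [0.009, 1.0, -0.0], [-0.005, -0.0, -1.0]]
force: [7.6, -5.0, -1.6]
opening: 0.133
grasp_force: 31.7
time_s: 9.1
position: [0.5068, 0.2881, 0.1622]
tcp_rot: [[-1.0, 0.008, 0.011], [0.008, 1.0, 0.0], [-0.011, 0.001, -1.0]]
force: [12.2, -5.5, -6.4]
opening: 0.135
grasp_force: 31.2
time_s: 9.3
position: [0.5066, 0.2881, 0.1623]
tcp_rot: [[-1.0, 0.008, 0.017], [0.008, 1.0, 0.001], [-0.017, 0.001, -1.0]]
force: [17.5, -6.5, -10.0]
opening: 0.137
grasp_force: 31.1
```

Force is rising to 17 N, so the bar is at its back stop, with the knob at (0.507, 0.288). I'll ease off, release and lift.

```bash
python3 -m jog '[{"tx":-0.8,"ty":0,"tz":0,"roll":0,"jaw":0.0},{"tx":0,"ty":0,"tz":0,"roll":0,"jaw":0.3},{"tx":0,"ty":0,"tz":0,"roll":0,"jaw":0.5},{"tx":0,"ty":0,"tz":0,"roll":0,"jaw":0.5},{"tx":0,"ty":0,"tz":-3,"roll":0,"jaw":0.5},{"tx":0,"ty":0,"tz":-4,"roll":0,"jaw":0.75},{"tx":0,"ty":0,"tz":-4,"roll":0,"jaw":0.75},{"tx":0,"ty":0,"tz":-3,"roll":0,"jaw":0.75}]'
python3 -m jog '[{"tx":0,"ty":0,"tz":0,"roll":0.14,"jaw":0.75},{"tx":0,"ty":-3,"tz":0,"roll":0.14,"jaw":0.75},{"tx":0,"ty":-3,"tz":0,"roll":0.14,"jaw":0.75},{"tx":1,"ty":-3,"tz":0,"roll":0.14,"jaw":0.75},{"tx":1,"ty":-3,"tz":0,"roll":0.14,"jaw":0.75},{"tx":1,"ty":-3,"tz":0,"roll":0.14,"jaw":0.75},{"tx":0,"ty":-3,"tz":0,"roll":0.14,"jaw":0.75},{"tx":0,"ty":0,"tz":0,"roll":0.14,"jaw":0.75}]'
python3 - <<'E'
from h import *
go(.46,-.26,.3,91.7)
E
```

```text
time_s: 10.1
position: [0.5055, 0.2887, 0.3037]
tcp_rot: [[-1.0, 0.008, -0.001], [0.008, 1.0, 0.0], [0.001, 0.0, -1.0]]
force: [1.0, 0.7, 0.2]
opening: 0.682
grasp_force: 0.0
time_s: 10.9
position: [0.3923, 0.1496, 0.3009]
tcp_rot: [[-0.422, 0.907, -0.007], [0.907, 0.422, -0.001], [0.002, -0.007, -1.0]]
force: [-0.0, 1.2, 0.1]
opening: 0.754
grasp_force: 0.0
now [0.3923 0.1496 0.3009] ang 114.96 -> cm [-40.   -11.14   0.07] roll 0.406
```

Now roll the rest of the way and measure the dividers and spares while the shaker is in clear view.

```bash
python3 -m jog '[{"tx":0,"ty":0,"tz":0,"roll":0.14,"jaw":0.75},{"tx":0,"ty":2,"tz":0,"roll":0.14,"jaw":0.75},{"tx":-2,"ty":2,"tz":0,"roll":0.126,"jaw":0.75},{"tx":-4,"ty":0,"tz":0,"roll":0,"jaw":0.75},{"tx":-4,"ty":0,"tz":0,"roll":0,"jaw":0.75},{"tx":-4,"ty":0,"tz":0,"roll":0,"jaw":0.75},{"tx":-4,"ty":0,"tz":0,"roll":0,"jaw":0.75},{"tx":-4,"ty":0,"tz":0,"roll":0,"jaw":0.75}]'
cat >> h.py <<'E'
def caps(zc=.07,cams=("top","scene"),thing="spare0"):
    for n in cams:
        c=capture(n); im=c["img"].astype(int)
        for m in trace(n,thing):
            if m["p"]<.25 or m["pixels"].sum()>900: continue
            w=m["pixels"]&(im.min(2)>125)&(im.max(2)-im.min(2)<60); r,k=np.nonzero(w)
            if len(r)>30: print(n,thing,round(m["p"],2),len(r),np.round(at(c,r.mean(),k.mean(),zc)[:2],4))
E
python3 - <<'E'
from fit import *
from scipy.signal import find_peaks
np.set_printoptions(precision=4,suppress=True,linewidth=180)
caps()
caps(.17,thing="set0")
c=capture("top"); g=c["img"].astype(float).mean(2)
P=[.5826,.1009,.029]
ys=np.arange(-.17,.17,.001)
for x in (.03,.034,.038):
    v=map_coordinates(g,np.array([proj(c,w(P,x,y,.132)) for y in ys]).T,order=1)
    k,_=find_peaks(v,prominence=8); print(x,[(round(ys[i],3),int(v[i])) for i in k])
save(c,"top2",(130,250,100,285),4.3)
go(.463,-.259,.2,91.7)
E
```

```text
time_s: 11.7
position: [0.4457, -0.0601, 0.3013]
tcp_rot: [[-0.037, 0.999, -0.002], [0.999, 0.037, 0.002], [0.002, -0.002, -1.0]]
force: [0.6, 0.4, -0.2]
opening: 0.75
grasp_force: 0.0
top spare0 0.53 140 [ 0.5625 -0.4003]
top spare0 0.47 141 [ 0.5131 -0.334 ]
top spare0 0.45 132 [ 0.589  -0.2864]
scene spare0 0.77 113 [ 0.5911 -0.2889]
scene spare0 0.71 112 [ 0.5141 -0.3359]
top set0 0.59 158 [0.6171 0.2322]
top set0 0.56 186 [0.6195 0.1284]
top set0 0.55 173 [0.619  0.0757]
scene set0 0.73 50 [0.6166 0.2349]
0.03 [(np.float64(-0.158), 112), (np.float64(-0.104), 103), (np.float64(-0.051), 60), (np.float64(-0.022), 168), (np.float64(0.037), 168), (np.float64(0.108), 76), (np.float64(0.144), 167)]
0.034 [(np.float64(-0.158), 122), (np.float64(-0.104), 107), (np.float64(-0.052), 61), (np.float64(-0.031), 168), (np.float64(-0.026), 168), (np.float64(0.025), 168), (np.float64(0.108), 78), (np.float64(0.149), 168)]
0.038 [(np.float64(-0.158), 123), (np.float64(-0.104), 106), (np.float64(-0.052), 60), (np.float64(-0.029), 168), (np.float64(0.023), 168), (np.float64(0.108), 77), (np.float64(0.144), 168)]
now [ 0.4467 -0.0582  0.3019] ang 92.19 -> cm [-20.13   0.87  10.17] roll 0.009
```

View pics/top2.png

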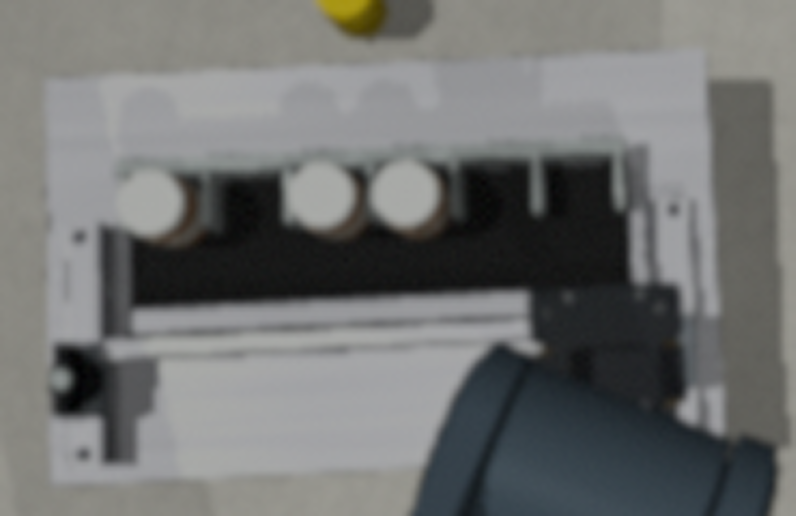

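The bar is fully back, the knob wing lies along x, and dividers at −0.158, −0.104 and −0.052 confirm the stall grid. Fetch spare A at (0.590, −0.288).

```bash
python3 - <<'E'
from h import *
go(.590,-.288,.2,92)
E
```

```text
now [ 0.4467 -0.0582  0.3019] ang 92.19 -> cm [-23.51  13.45  10.16] roll 0.003
```

```bash
python3 -m jog '[{"tx":-2.5,"ty":1.4,"tz":0,"roll":0,"jaw":0.75},{"tx":-4,"ty":2.3,"tz":1,"roll":0,"jaw":0.75},{"tx":-4,"ty":2.3,"tz":2,"roll":0,"jaw":0.75},{"tx":-4,"ty":2.3,"tz":2,"roll":0,"jaw":0.75},{"tx":-4,"ty":2.3,"tz":2,"roll":0,"jaw":0.75},{"tx":-3,"ty":1.7,"tz":2,"roll":0,"jaw":0.75},{"tx":-2,"ty":1.15,"tz":1,"roll":0,"jaw":0.75},{"tx":0,"ty":0,"tz":0,"roll":0,"jaw":0.75}]'
python3 - <<'E'
from h import *
c=capture("scene"); save(c,"s2",(170,310,120,280),5)
caps(cams=["scene"])
go(.590,-.288,.058,92)
E
```

```text
time_s: 12.95
position: [0.5905, -0.2904, 0.1997]
tcp_rot: [[-0.035, 0.999, -0.002], [0.999, 0.035, 0.001], [0.001, -0.001, -1.0]]
force: [0.4, 0.8, 0.1]
opening: 0.75
grasp_force: 0.0
scene spare0 0.93 119 [ 0.591  -0.2894]
scene spare0 0.68 111 [ 0.5143 -0.3358]
scene spare0 0.66 97 [ 0.4644 -0.2622]
now [ 0.5893 -0.2874  0.2024] ang 92.14 -> cm [-0.08  0.08 14.44] roll 0.002
```

View pics/s2.png

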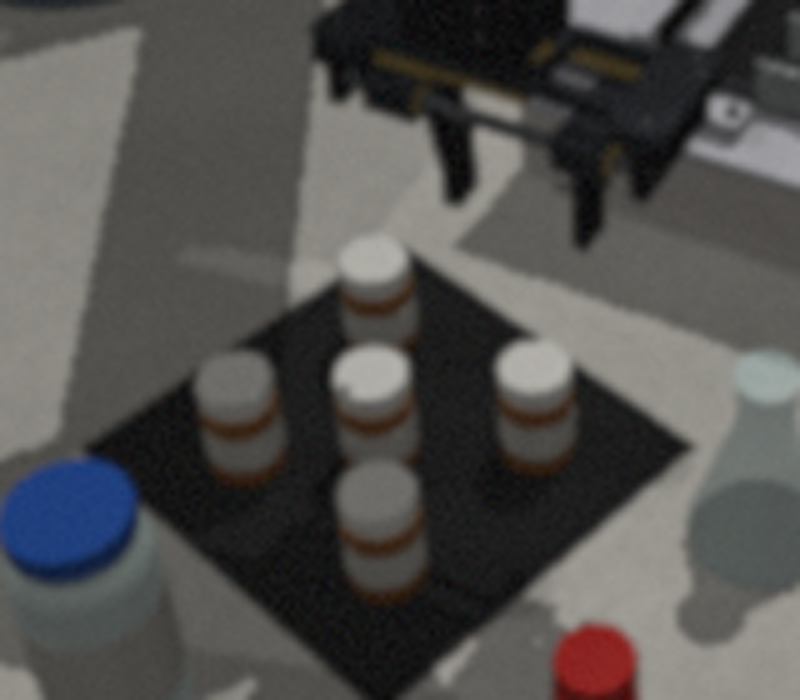

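```bash
python3 - <<'E'
from h import *
for n in ("top","scene"):
    c=capture(n)
    for m in landmark_of(n,"flask")[:2]: print(n,m["p"],at(c,*m["point"],0))
    for m in trace(n,"flask")[:1]: print(m["bbox"])
E
```

```text
top 0.86 [ 0.72937858 -0.29123624  0.        ]
top 0.69 [0.6317947  0.25959043 0.        ]
[303.6, 129.6, 27.8, 32.2]
scene 0.87 [ 0.73113112 -0.28339176  0.        ]
[256.5, 239.7, 29.9, 47.0]
```

The flask at (0.73, −0.287) is clear of the gripper body, so I'll descend and grip.

```bash
python3 -m jog '[{"tx":-0.1,"ty":0.1,"tz":3,"roll":0,"jaw":0.75},{"tx":0,"ty":0,"tz":4,"roll":0,"jaw":0.75},{"tx":0,"ty":0,"tz":4,"roll":0,"jaw":0.75},{"tx":0,"ty":0,"tz":2.4,"roll":0,"jaw":0.75},{"tx":0,"ty":0,"tz":1,"roll":0,"jaw":0.75},{"tx":0,"ty":0,"tz":0,"roll":0,"jaw":0.6},{"tx":0,"ty":0,"tz":0,"roll":0,"jaw":0.5},{"tx":0,"ty":0,"tz":0,"roll":0,"jaw":0.45}]'
python3 -m jog '[{"tx":0,"ty":0,"tz":0,"roll":0,"jaw":0.4},{"tx":0,"ty":0,"tz":0,"roll":0,"jaw":0.3},{"tx":0,"ty":0,"tz":0,"roll":0,"jaw":0.3}]'
```

```text
time_s: 14.2
position: [0.5918, -0.2908, 0.0604]
tcp_rot: [[-0.036, 0.999, 0.003], [0.999, 0.036, -0.002], [-0.002, 0.003, -1.0]]
force: [-0.1, -0.1, -0.0]
opening: 0.564
grasp_force: 0.0
time_s: 14.5
position: [0.5915, -0.2906, 0.0601]
tcp_rot: [[-0.036, 0.999, 0.003], [0.999, 0.036, -0.002], [-0.002, 0.003, -1.0]]
force: [0.2, 0.2, 5.7]
opening: 0.473
grasp_force: 30.0
```

```bash
python3 -m jog '[{"tx":0,"ty":0,"tz":-1,"roll":0,"jaw":0.3},{"tx":0,"ty":0,"tz":-3,"roll":0,"jaw":0.3},{"tx":0,"ty":0,"tz":-4,"roll":0,"jaw":0.3},{"tx":0,"ty":0,"tz":-4,"roll":0,"jaw":0.3},{"tx":0,"ty":0,"tz":-4,"roll":0,"jaw":0.3},{"tx":0,"ty":0,"tz":-4,"roll":0,"jaw":0.3},{"tx":0,"ty":0,"tz":-2,"roll":0,"jaw":0.3}]'
python3 -c "
from h import *
go(.6173,.181,.275,91.9)"
```

```text
time_s: 15.2
position: [0.5916, -0.2906, 0.2832]
tcp_rot: [[-0.036, 0.999, 0.005], [0.999, 0.036, -0.004], [-0.004, 0.005, -1.0]]
force: [-0.1, -0.5, -0.2]
opening: 0.471
grasp_force: 30.0
now [ 0.5916 -0.2906  0.2832] ang 92.07 -> cm [47.04  4.27  0.65] roll 0.003
```

```bash
python3 -m jog '[{"tx":2,"ty":0.2,"tz":0,"roll":0,"jaw":0.3},{"tx":4,"ty":0.4,"tz":0,"roll":0,"jaw":0.3},{"tx":4,"ty":0.4,"tz":0,"roll":0,"jaw":0.3},{"tx":4,"ty":0.4,"tz":0,"roll":0,"jaw":0.3},{"tx":4,"ty":0.4,"tz":0,"roll":0,"jaw":0.3},{"tx":4,"ty":0.4,"tz":0,"roll":0,"jaw":0.3},{"tx":4,"ty":0.4,"tz":0,"roll":0,"jaw":0.3},{"tx":4,"ty":0.4,"tz":0,"roll":0,"jaw":0.3}]'
python3 -m jog '[{"tx":4,"ty":0.4,"tz":0,"roll":0,"jaw":0.3},{"tx":4,"ty":0.4,"tz":0,"roll":0,"jaw":0.3},{"tx":4,"ty":0.3,"tz":0,"roll":0,"jaw":0.3},{"tx":3,"ty":0.2,"tz":0,"roll":0,"jaw":0.3},{"tx":1.8,"ty":0,"tz":0,"roll":0,"jaw":0.3},{"tx":0,"ty":0,"tz":0,"roll":0,"jaw":0.3},{"tx":0,"ty":0,"tz":0,"roll":0,"jaw":0.3}]'
python3 - <<'E'
from h import *
c=capture("scene"); save(c,"s3",(60,200,230,370),5)
print(read_state()["position"])
go(.6173,.181,.20,91.9)
E
```

```text
time_s: 16.0
position: [0.6078, 0.0139, 0.2766]
tcp_rot: [[-0.036, 0.999, -0.004], [0.999, 0.036, 0.001], [0.001, -0.004, -1.0]]
force: [0.8, 0.1, -0.6]
opening: 0.473
grasp_force: 30.0
time_s: 16.7
position: [0.6159, 0.1789, 0.2775]
tcp_rot: [[-0.037, 0.999, -0.002], [0.999, 0.037, -0.001], [-0.001, -0.002, -1.0]]
force: [-0.3, -0.3, -0.6]
opening: 0.471
grasp_force: 30.0
[0.61622333 0.17820023 0.27776383]
now [0.6162 0.1782 0.2778] ang 92.03 -> cm [0.28 0.13 7.78] roll 0.002
```

View pics/s3.png

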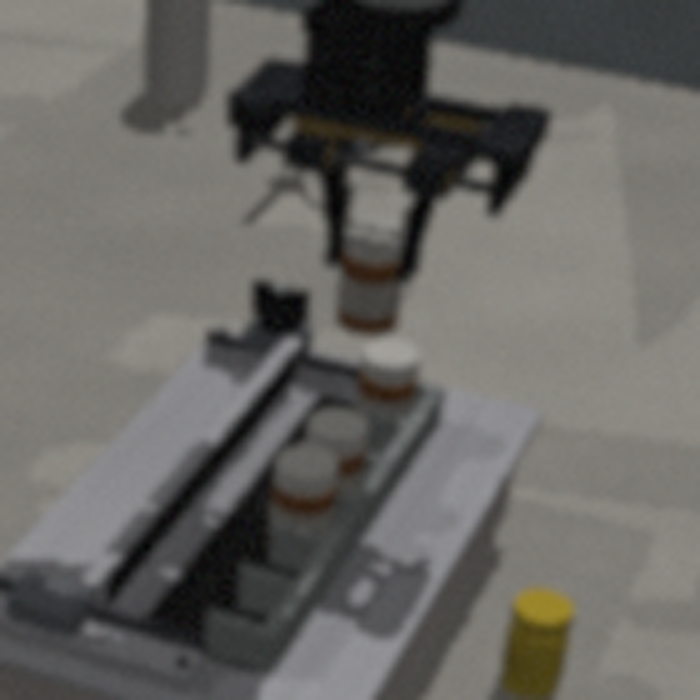

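```bash
python3 - <<'E'
from h import *
c=capture("scene"); g=c["img"].astype(int)
for y in (.178,.180,.182): print(y,proj(c,(.6165,y,.24)),proj(c,(.6165,y,.22)))
for r in (116,118,120,122,124): print(r,g[r,292:318].mean(1).astype(int))
E
```

```text
0.178 [118.93399725 303.50966341] [124.31829953 302.96609732]
0.18 [118.68236389 303.73320556] [124.06323123 303.188027  ]
0.182 [118.43128908 303.95625151] [123.8087235  303.40946895]
116 [121 121 121 119 118 104  84  66  55  51  46  43  45  43  45  48  47  53
  64  84 107 127 131 134 133 133]
118 [107 121 121 120 114  98  76  68  68  65  65  65  62  64  65  65  65  77
  99 115 124 130 133 130 132 132]
120 [104 120 122 120 114  93  75  67  65  66  66  64  66  67  65  66  65  79
 110 125 131 133 135 132 133 131]
122 [108 121 123 122 111  86  62  54  59  62  64  63  65  67  65  62  62  86
 118 132 136 135 135 134 133 133]
124 [108 120 123 122 115  90  62  41  38  41  45  45  46  47  43  39  61  95
 123 135 135 136 136 135 134 134]
```

```bash
python3 -m jog '[{"tx":0.15,"ty":0.1,"tz":2,"roll":0,"jaw":0.3},{"tx":0,"ty":0,"tz":3,"roll":0,"jaw":0.3},{"tx":0,"ty":0,"tz":2.5,"roll":0,"jaw":0.3},{"tx":0,"ty":0,"tz":0,"roll":0,"jaw":0.3}]'
python3 -c "
from h import *
for n in ('top',):
    c=capture(n); save(c,'t3',(140,220,100,230),6)
go(.617,.180,.159)"
```

```text
time_s: 17.2
position: [0.6151, 0.1786, 0.1995]
tcp_rot: [[-0.034, 0.999, -0.009], [0.999, 0.034, -0.001], [-0.001, -0.009, -1.0]]
force: [-1.9, 0.5, -1.3]
opening: 0.467
grasp_force: 30.0
now [0.6166 0.1791 0.2017] ang 91.94 -> cm [0.09 0.06 4.27] roll None
```

View pics/t3.png

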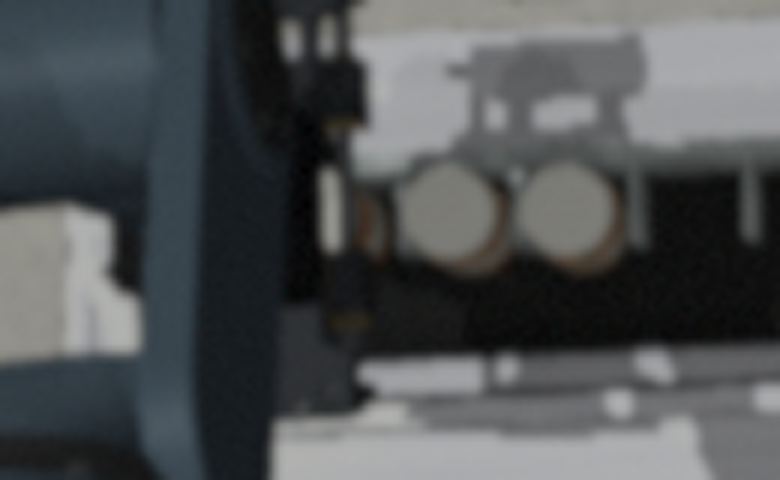

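```bash
python3 -m jog '[{"tx":0.05,"ty":0,"tz":1,"roll":0,"jaw":0.3},{"tx":0,"ty":0,"tz":1,"roll":0,"jaw":0.3},{"tx":0,"ty":0,"tz":0.8,"roll":0,"jaw":0.3}]'
python3 -m jog '[{"tx":0,"ty":0,"tz":0.6,"roll":0,"jaw":0.3},{"tx":0,"ty":0,"tz":0.4,"roll":0,"jaw":0.3},{"tx":0,"ty":0,"tz":0.2,"roll":0,"jaw":0.3},{"tx":0,"ty":0,"tz":0,"roll":0,"jaw":0.3}]'
```

```text
time_s: 17.55
position: [0.618, 0.1812, 0.1754]
tcp_rot: [[-0.036, 0.999, 0.001], [0.999, 0.036, 0.0], [0.0, 0.001, -1.0]]
force: [-0.1, -0.4, -1.3]
opening: 0.47
grasp_force: 30.0
time_s: 17.95
position: [0.6175, 0.1814, 0.1631]
tcp_rot: [[-0.036, 0.999, -0.0], [0.999, 0.036, -0.0], [-0.0, -0.0, -1.0]]
force: [0.5, -0.5, 0.3]
opening: 0.474
grasp_force: 30.0
```

```bash
python3 -m jog '[{"tx":0,"ty":0,"tz":0.25,"roll":0,"jaw":0.3},{"tx":0,"ty":0,"tz":0,"roll":0,"jaw":0.3}]'; python3 -m jog '[{"tx":0,"ty":0,"tz":0.2,"roll":0,"jaw":0.3},{"tx":0,"ty":0,"tz":0,"roll":0,"jaw":0.3}]';  python3 -m jog '[{"tx":0,"ty":0,"tz":0.1,"roll":0,"jaw":0.3},{"tx":0,"ty":0,"tz":0,"roll":0,"jaw":0.3}]'
```

```text
time_s: 18.15
position: [0.6176, 0.1813, 0.1608]
tcp_rot: [[-0.036, 0.999, -0.0], [0.999, 0.036, -0.0], [-0.0, -0.0, -1.0]]
force: [0.0, -1.1, -1.2]
opening: 0.475
grasp_force: 30.0
time_s: 18.35
position: [0.6178, 0.1814, 0.1601]
tcp_rot: [[-0.036, 0.999, 0.001], [0.999, 0.036, 0.0], [0.0, 0.001, -1.0]]
force: [-1.5, -0.6, 4.4]
opening: 0.473
grasp_force: 30.0
time_s: 18.55
position: [0.6179, 0.1814, 0.1601]
tcp_rot: [[-0.036, 0.999, 0.001], [0.999, 0.036, 0.0], [0.0, 0.001, -1.0]]
force: [-2.2, 0.0, 8.6]
opening: 0.474
grasp_force: 30.0
```

Contact with the deck (8 N), so release and lift.

```bash
python3 -m jog '[{"tx":0,"ty":0,"tz":-0.1,"roll":0,"jaw":0.5},{"tx":0,"ty":0,"tz":0,"roll":0,"jaw":0.6},{"tx":0,"ty":0,"tz":0,"roll":0,"jaw":0.7},{"tx":0,"ty":0,"tz":0,"roll":0,"jaw":0.7},{"tx":0,"ty":0,"tz":-2,"roll":0,"jaw":0.75},{"tx":0,"ty":0,"tz":-3,"roll":0,"jaw":0.75},{"tx":0,"ty":0,"tz":-4,"roll":0,"jaw":0.75},{"tx":0,"ty":0,"tz":-3,"roll":0,"jaw":0.75}]'
python3 -m jog '[{"tx":-2,"ty":-0.2,"tz":0,"roll":0,"jaw":0.75},{"tx":-4,"ty":-1,"tz":0,"roll":0,"jaw":0.75},{"tx":-4.5,"ty":-1,"tz":0,"roll":0,"jaw":0.75},{"tx":-4.5,"ty":-1,"tz":0,"roll":0,"jaw":0.75},{"tx":-4.5,"ty":-1,"tz":0,"roll":0,"jaw":0.75},{"tx":-4.5,"ty":-1,"tz":0,"roll":0,"jaw":0.75},{"tx":-4.5,"ty":-1,"tz":0,"roll":0,"jaw":0.75},{"tx":-2,"ty":-1,"tz":0,"roll":0,"jaw":0.75}]'
python3 - <<'E'
from h import *
caps(cams=["top","scene"])
caps(.17,cams=["top","scene"],thing="set0")
go(.463,-.260,.2,91.9)
E
```

```text
time_s: 19.35
position: [0.6181, 0.1813, 0.2807]
tcp_rot: [[-0.036, 0.999, 0.001], [0.999, 0.036, 0.0], [0.0, 0.001, -1.0]]
force: [1.3, 0.2, 0.5]
opening: 0.747
grasp_force: 0.0
time_s: 20.15
position: [0.5565, -0.1301, 0.2787]
tcp_rot: [[-0.033, 0.999, 0.001], [0.999, 0.033, -0.002], [-0.002, 0.001, -1.0]]
force: [0.4, -0.5, 0.2]
opening: 0.749
grasp_force: 0.0
top spare0 0.64 173 [0.631  0.2064]
top spare0 0.53 91 [ 0.4563 -0.2575]
scene spare0 0.55 51 [ 0.4548 -0.2589]
scene spare0 0.42 48 [0.5622 0.3439]
top set0 0.58 178 [0.6193 0.0753]
top set0 0.54 173 [0.6165 0.2333]
scene set0 0.77 60 [0.6208 0.0754]
scene set0 0.72 42 [0.6182 0.179 ]
now [ 0.557  -0.1247  0.2788] ang 92.17 -> cm [-13.16  -9.9    7.87] roll 0.005
```

```bash
python3 -m jog '[{"tx":-2,"ty":-1.5,"tz":1,"roll":0,"jaw":0.75},{"tx":-4,"ty":-3,"tz":2,"roll":0,"jaw":0.75},{"tx":-4,"ty":-3,"tz":2,"roll":0,"jaw":0.75},{"tx":-3,"ty":-2.3,"tz":2,"roll":0,"jaw":0.75},{"tx":0,"ty":0,"tz":0.8,"roll":0,"jaw":0.75},{"tx":0,"ty":0,"tz":0,"roll":0,"jaw":0.75}]'
python3 - <<'E'
from h import *
c=capture("scene"); save(c,"s4",(170,310,120,280),5)
caps(cams=["scene","top"])
go(.460,-.259,.060,91.9)
E
```

```text
time_s: 21.15
position: [0.467, -0.253, 0.2025]
tcp_rot: [[-0.035, 0.999, -0.002], [0.999, 0.035, 0.002], [0.002, -0.002, -1.0]]
force: [-0.3, 0.5, 0.9]
opening: 0.751
grasp_force: 0.0
scene spare0 0.7 111 [ 0.5666 -0.4049]
scene spare0 0.6 96 [ 0.4628 -0.259 ]
scene spare0 0.41 43 [0.5631 0.3458]
top spare0 0.66 150 [0.63  0.208]
top spare0 0.55 102 [ 0.5661 -0.4028]
top spare0 0.25 165 [0.6337 0.0903]
now [ 0.4687 -0.2528  0.2045] ang 92.2 -> cm [-0.57 -0.92 14.45] roll 0.005
```

View pics/s4.png

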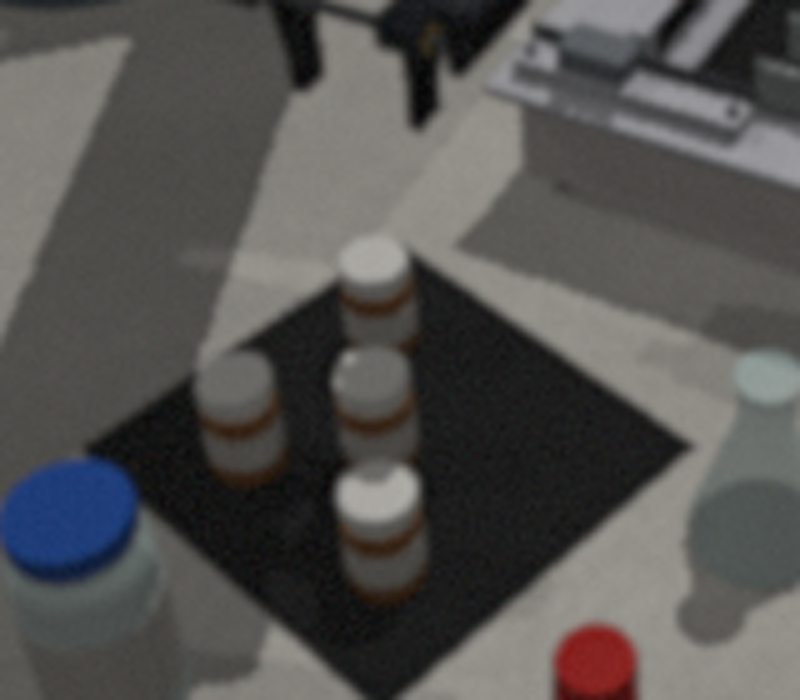

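B (375,260 in the crop) has not moved: (0.463, −0.259).

```bash
python3 -m jog '[{"tx":-0.6,"ty":-0.5,"tz":3,"roll":0,"jaw":0.75},{"tx":0,"ty":0,"tz":4,"roll":0,"jaw":0.75},{"tx":0,"ty":0,"tz":4,"roll":0,"jaw":0.75},{"tx":0,"ty":0,"tz":2.4,"roll":0,"jaw":0.75},{"tx":0,"ty":0,"tz":0.9,"roll":0,"jaw":0.7},{"tx":0,"ty":0,"tz":0,"roll":0,"jaw":0.6},{"tx":0,"ty":0,"tz":0,"roll":0,"jaw":0.5},{"tx":0,"ty":0,"tz":0,"roll":0,"jaw":0.45}]'
python3 -m jog '[{"tx":0,"ty":0,"tz":0,"roll":0,"jaw":0.4},{"tx":0,"ty":0,"tz":0,"roll":0,"jaw":0.3},{"tx":0,"ty":0,"tz":0,"roll":0,"jaw":0.3}]'
```

```text
time_s: 22.2
position: [0.4638, -0.2605, 0.0623]
tcp_rot: [[-0.036, 0.999, 0.003], [0.999, 0.036, -0.002], [-0.002, 0.002, -1.0]]
force: [-0.0, -1.0, -0.3]
opening: 0.519
grasp_force: 0.0
time_s: 22.5
position: [0.4636, -0.2605, 0.0622]
tcp_rot: [[-0.036, 0.999, 0.003], [0.999, 0.036, -0.002], [-0.002, 0.002, -1.0]]
force: [0.4, 0.4, 6.4]
opening: 0.47
grasp_force: 30.0
```

```bash
python3 -m jog '[{"tx":0,"ty":0,"tz":-1,"roll":0,"jaw":0.3},{"tx":0,"ty":0,"tz":-3,"roll":0,"jaw":0.3},{"tx":0,"ty":0,"tz":-4,"roll":0,"jaw":0.3},{"tx":0,"ty":0,"tz":-4,"roll":0,"jaw":0.3},{"tx":0,"ty":0,"tz":-4,"roll":0,"jaw":0.3},{"tx":0,"ty":0,"tz":-4,"roll":0,"jaw":0.3},{"tx":0,"ty":0,"tz":-2,"roll":0,"jaw":0.3}]'
python3 -c "
from h import *
go(.621,.0225,.28,91.9)"
```

```text
time_s: 23.2
position: [0.4634, -0.2605, 0.285]
tcp_rot: [[-0.036, 0.999, 0.005], [0.999, 0.036, -0.004], [-0.004, 0.004, -1.0]]
force: [0.6, -0.5, -2.1]
opening: 0.471
grasp_force: 30.0
now [ 0.4634 -0.2605  0.285 ] ang 92.06 -> cm [27.72 16.77  0.46] roll 0.003
```

```bash
python3 -m jog '[{"tx":2,"ty":1.2,"tz":0,"roll":0,"jaw":0.3},{"tx":4,"ty":2.4,"tz":0,"roll":0,"jaw":0.3},{"tx":4,"ty":2.4,"tz":0,"roll":0,"jaw":0.3},{"tx":4,"ty":2.4,"tz":0,"roll":0,"jaw":0.3},{"tx":4,"ty":2.4,"tz":0,"roll":0,"jaw":0.3},{"tx":4,"ty":2.4,"tz":0,"roll":0,"jaw":0.3},{"tx":3.7,"ty":2.4,"tz":0,"roll":0,"jaw":0.3},{"tx":2,"ty":1.2,"tz":0,"roll":0,"jaw":0.3}]'
python3 -m jog '[{"tx":0,"ty":0,"tz":2,"roll":0,"jaw":0.3},{"tx":0,"ty":0,"tz":2,"roll":0,"jaw":0.3},{"tx":0,"ty":0,"tz":0,"roll":0,"jaw":0.3},{"tx":0,"ty":0,"tz":0,"roll":0,"jaw":0.3}]'
python3 -c "
from h import *
go(.621,.0225,.163,91.9)"
```

```text
time_s: 24.0
position: [0.6213, 0.0264, 0.281]
tcp_rot: [[-0.039, 0.999, 0.001], [0.999, 0.039, 0.001], [0.001, 0.001, -1.0]]
force: [0.2, -0.5, -1.5]
opening: 0.474
grasp_force: 30.0
time_s: 24.4
position: [0.6202, 0.023, 0.2408]
tcp_rot: [[-0.036, 0.999, -0.001], [0.999, 0.036, 0.0], [0.0, -0.001, -1.0]]
force: [0.3, 0.3, -1.3]
opening: 0.467
grasp_force: 30.0
now [0.6202 0.023  0.2408] ang 92.05 -> cm [-0.05  0.09  7.78] roll 0.003
```

```bash
python3 -m jog '[{"tx":0,"ty":0.1,"tz":2,"roll":0,"jaw":0.3},{"tx":0,"ty":0,"tz":2,"roll":0,"jaw":0.3},{"tx":0,"ty":0,"tz":0,"roll":0,"jaw":0.3}]'
python3 -m jog '[{"tx":0,"ty":0,"tz":1.2,"roll":0,"jaw":0.3},{"tx":0,"ty":0,"tz":1.2,"roll":0,"jaw":0.3},{"tx":0,"ty":0,"tz":0.7,"roll":0,"jaw":0.3},{"tx":0,"ty":0,"tz":0.3,"roll":0,"jaw":0.3},{"tx":0,"ty":0,"tz":0,"roll":0,"jaw":0.3}]'
python3 -m jog '[{"tx":0,"ty":0,"tz":0.25,"roll":0,"jaw":0.3},{"tx":0,"ty":0,"tz":0,"roll":0,"jaw":0.3}]'
python3 -m jog '[{"tx":0,"ty":0,"tz":0.15,"roll":0,"jaw":0.3},{"tx":0,"ty":0,"tz":0,"roll":0,"jaw":0.3}]'
```

```text
time_s: 24.7
position: [0.6203, 0.0228, 0.1996]
tcp_rot: [[-0.035, 0.999, -0.004], [0.999, 0.035, 0.0], [0.001, -0.004, -1.0]]
force: [-1.1, -0.3, -1.2]
opening: 0.47
grasp_force: 30.0
time_s: 25.2
position: [0.6214, 0.0231, 0.1662]
tcp_rot: [[-0.036, 0.999, -0.001], [0.999, 0.036, 0.0], [0.0, -0.001, -1.0]]
force: [-1.2, -0.0, -1.2]
opening: 0.475
grasp_force: 30.0
time_s: 25.4
position: [0.6217, 0.0231, 0.1643]
tcp_rot: [[-0.036, 0.999, 0.0], [0.999, 0.036, -0.0], [-0.0, 0.0, -1.0]]
force: [0.4, 0.8, -1.3]
opening: 0.473
grasp_force: 30.0
time_s: 25.6
position: [0.6216, 0.0231, 0.1627]
tcp_rot: [[-0.036, 0.999, 0.0], [0.999, 0.036, -0.0], [-0.0, 0.0, -1.0]]
force: [-0.4, 0.2, -1.0]
opening: 0.467
grasp_force: 30.0
```

```bash
python3 -m jog '[{"tx":0,"ty":0,"tz":0.1,"roll":0,"jaw":0.3},{"tx":0,"ty":0,"tz":0,"roll":0,"jaw":0.3}]'; python3 -m jog '[{"tx":0,"ty":0,"tz":0,"roll":0,"jaw":0.5},{"tx":0,"ty":0,"tz":0,"roll":0,"jaw":0.6},{"tx":0,"ty":0,"tz":0,"roll":0,"jaw":0.7},{"tx":0,"ty":0,"tz":0,"roll":0,"jaw":0.7},{"tx":0,"ty":0,"tz":-2,"roll":0,"jaw":0.75},{"tx":0,"ty":0,"tz":-3,"roll":0,"jaw":0.75},{"tx":0,"ty":0,"tz":-4,"roll":0,"jaw":0.75},{"tx":0,"ty":0,"tz":-3,"roll":0,"jaw":0.75}]'
python3 -c "
from h import *
go(.514,-.335,.28,91.9)"
```

```text
time_s: 25.8
position: [0.6217, 0.0231, 0.1622]
tcp_rot: [[-0.036, 0.999, 0.001], [0.999, 0.036, 0.0], [0.0, 0.001, -1.0]]
force: [-1.5, 0.6, 2.6]
opening: 0.474
grasp_force: 30.0
time_s: 26.6
position: [0.6221, 0.023, 0.2837]
tcp_rot: [[-0.036, 0.999, 0.002], [0.999, 0.036, -0.0], [-0.0, 0.002, -1.0]]
force: [0.7, -0.8, -0.1]
opening: 0.749
grasp_force: 0.0
now [0.6221 0.023  0.2837] ang 92.06 -> cm [-35.38 -12.09   0.36] roll 0.003
```

```bash
python3 -m jog '[{"tx":-2,"ty":-0.7,"tz":0,"roll":0,"jaw":0.75},{"tx":-4.5,"ty":-1.5,"tz":0,"roll":0,"jaw":0.75},{"tx":-4.5,"ty":-1.5,"tz":0,"roll":0,"jaw":0.75},{"tx":-4.5,"ty":-1.6,"tz":0,"roll":0,"jaw":0.75},{"tx":-4.5,"ty":-1.6,"tz":0,"roll":0,"jaw":0.75},{"tx":-4.5,"ty":-1.6,"tz":0,"roll":0,"jaw":0.75},{"tx":-4.5,"ty":-1.5,"tz":2,"roll":0,"jaw":0.75},{"tx":-3.5,"ty":-1.2,"tz":2,"roll":0,"jaw":0.75}]'
python3 -m jog '[{"tx":-2.9,"ty":-0.9,"tz":2,"roll":0,"jaw":0.75},{"tx":0,"ty":0,"tz":1,"roll":0,"jaw":0.75},{"tx":0,"ty":0,"tz":0,"roll":0,"jaw":0.75}]'
python3 - <<'E'
from h import *
c=capture("scene"); save(c,"s5",(110,310,120,360),3.3)
caps(cams=["scene"])
caps(.17,cams=["top"],thing="set0")
go(.514,-.335,.061,91.9)
E
```

```text
time_s: 27.4
position: [0.5213, -0.3075, 0.2426]
tcp_rot: [[-0.035, 0.999, 0.002], [0.999, 0.035, -0.002], [-0.002, 0.002, -1.0]]
force: [0.7, 0.8, 0.1]
opening: 0.752
grasp_force: 0.0
time_s: 27.7
position: [0.5126, -0.3334, 0.2102]
tcp_rot: [[-0.034, 0.999, -0.003], [0.999, 0.034, 0.004], [0.004, -0.003, -1.0]]
force: [0.4, 0.7, 0.1]
opening: 0.75
grasp_force: 0.0
scene spare0 0.83 34 [ 0.5675 -0.39  ]
scene spare0 0.81 117 [ 0.4504 -0.3734]
scene spare0 0.73 67 [0.5668 0.1625]
scene spare0 0.71 112 [ 0.5144 -0.3363]
top set0 0.74 196 [0.6174 0.2347]
top set0 0.72 185 [0.6194 0.0759]
top set0 0.65 181 [0.6194 0.1285]
now [ 0.5148 -0.3328  0.2134] ang 92.17 -> cm [-0.19 -0.11 15.24] roll 0.005
```

View pics/s5.png

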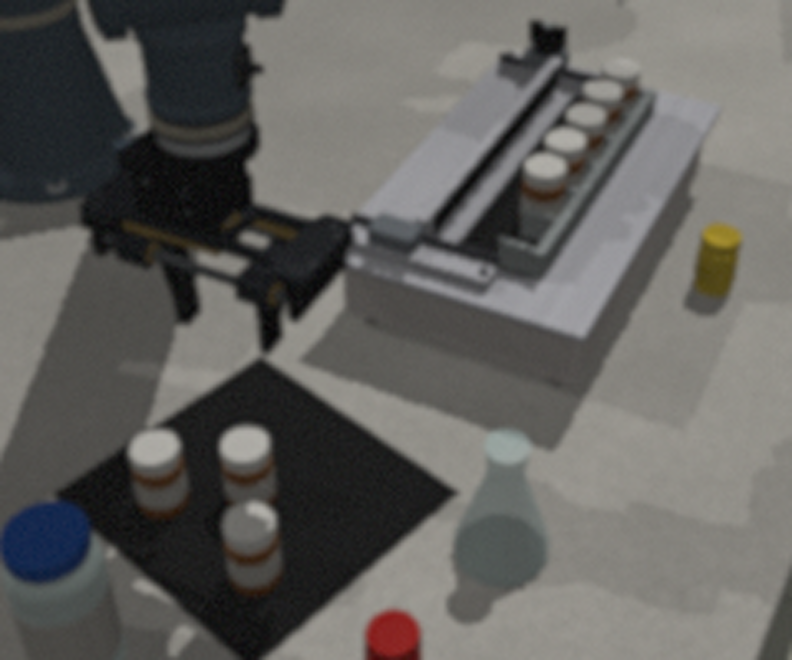

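Five jars stand in the row and only stall 0 is empty. Spare C is unmoved at (0.514, −0.336), so I'll grip it.

```bash
python3 -m jog '[{"tx":-0.2,"ty":-0.1,"tz":3.5,"roll":0,"jaw":0.75},{"tx":0,"ty":0,"tz":4,"roll":0,"jaw":0.75},{"tx":0,"ty":0,"tz":4,"roll":0,"jaw":0.75},{"tx":0,"ty":0,"tz":2.6,"roll":0,"jaw":0.75},{"tx":0,"ty":0,"tz":1.0,"roll":0,"jaw":0.7},{"tx":0,"ty":0,"tz":0,"roll":0,"jaw":0.6},{"tx":0,"ty":0,"tz":0,"roll":0,"jaw":0.5},{"tx":0,"ty":0,"tz":0,"roll":0,"jaw":0.45}]'
python3 -m jog '[{"tx":0,"ty":0,"tz":0,"roll":0,"jaw":0.4},{"tx":0,"ty":0,"tz":0,"roll":0,"jaw":0.3},{"tx":0,"ty":0,"tz":0,"roll":0,"jaw":0.3}]'
python3 -m jog '[{"tx":0,"ty":0,"tz":-1,"roll":0,"jaw":0.3},{"tx":0,"ty":0,"tz":-3,"roll":0,"jaw":0.3},{"tx":0,"ty":0,"tz":-4,"roll":0,"jaw":0.3},{"tx":0,"ty":0,"tz":-4,"roll":0,"jaw":0.3},{"tx":0,"ty":0,"tz":-4,"roll":0,"jaw":0.3},{"tx":0,"ty":0,"tz":-4,"roll":0,"jaw":0.3},{"tx":0,"ty":0,"tz":-2,"roll":0,"jaw":0.3}]'
python3 -c "
from h import *
go(.6225,-.0295,.28,91.9)"
```

```text
time_s: 28.75
position: [0.5141, -0.3367, 0.0633]
tcp_rot: [[-0.036, 0.999, 0.003], [0.999, 0.036, -0.003], [-0.003, 0.003, -1.0]]
force: [0.2, 0.1, 0.4]
opening: 0.516
grasp_force: 0.0
time_s: 29.05
position: [0.514, -0.3366, 0.0631]
tcp_rot: [[-0.036, 0.999, 0.003], [0.999, 0.036, -0.002], [-0.002, 0.003, -1.0]]
force: [-0.3, 1.0, 6.5]
opening: 0.474
grasp_force: 30.0
time_s: 29.75
position: [0.5137, -0.3366, 0.286]
tcp_rot: [[-0.036, 0.999, 0.005], [0.999, 0.036, -0.005], [-0.005, 0.004, -1.0]]
force: [-0.3, -0.3, -0.9]
opening: 0.461
grasp_force: 30.0
now [ 0.5137 -0.3366  0.286 ] ang 92.06 -> cm [30.3  11.98  0.51] roll 0.003
```

```bash
python3 -m jog '[{"tx":2.2,"ty":0.8,"tz":0,"roll":0,"jaw":0.3},{"tx":4.4,"ty":1.8,"tz":0,"roll":0,"jaw":0.3},{"tx":4.4,"ty":1.8,"tz":0,"roll":0,"jaw":0.3},{"tx":4.4,"ty":1.8,"tz":0,"roll":0,"jaw":0.3},{"tx":4.4,"ty":1.8,"tz":0,"roll":0,"jaw":0.3},{"tx":4.4,"ty":1.8,"tz":0,"roll":0,"jaw":0.3},{"tx":4,"ty":1.4,"tz":0,"roll":0,"jaw":0.3},{"tx":2,"ty":0.7,"tz":0,"roll":0,"jaw":0.3}]'
python3 -m jog '[{"tx":0,"ty":0,"tz":2,"roll":0,"jaw":0.3},{"tx":0,"ty":0,"tz":2,"roll":0,"jaw":0.3},{"tx":0,"ty":0,"tz":0,"roll":0,"jaw":0.3},{"tx":0,"ty":0,"tz":0,"roll":0,"jaw":0.3}]'
python3 -c "
from h import *
go(.6225,-.0297,.164,91.9)"
```

```text
time_s: 30.55
position: [0.6209, -0.0259, 0.2816]
tcp_rot: [[-0.039, 0.999, -0.0], [0.999, 0.039, 0.001], [0.001, -0.0, -1.0]]
force: [-0.4, -0.7, -1.0]
opening: 0.473
grasp_force: 30.0
time_s: 30.95
position: [0.6206, -0.0298, 0.2415]
tcp_rot: [[-0.036, 0.999, -0.001], [0.999, 0.036, 0.0], [0.0, -0.001, -1.0]]
force: [-0.5, 0.2, -1.1]
opening: 0.471
grasp_force: 30.0
now [ 0.6206 -0.0298  0.2415] ang 92.05 -> cm [-0.    0.2   7.75] roll 0.003
```

```bash
python3 -m jog '[{"tx":0,"ty":0.1,"tz":2,"roll":0,"jaw":0.3},{"tx":0,"ty":0,"tz":2,"roll":0,"jaw":0.3},{"tx":0,"ty":0,"tz":0,"roll":0,"jaw":0.3}]'
python3 -m jog '[{"tx":0,"ty":0,"tz":1.2,"roll":0,"jaw":0.3},{"tx":0,"ty":0,"tz":1.2,"roll":0,"jaw":0.3},{"tx":0,"ty":0,"tz":0.7,"roll":0,"jaw":0.3},{"tx":0,"ty":0,"tz":0.3,"roll":0,"jaw":0.3},{"tx":0,"ty":0,"tz":0,"roll":0,"jaw":0.3}]'
python3 -m jog '[{"tx":0,"ty":0,"tz":0.25,"roll":0,"jaw":0.3},{"tx":0,"ty":0,"tz":0,"roll":0,"jaw":0.3}]'
python3 -m jog '[{"tx":0,"ty":0,"tz":0.15,"roll":0,"jaw":0.3},{"tx":0,"ty":0,"tz":0,"roll":0,"jaw":0.3}]'
```

```text
time_s: 31.25
position: [0.6207, -0.0299, 0.2001]
tcp_rot: [[-0.035, 0.999, -0.004], [0.999, 0.035, 0.001], [0.001, -0.004, -1.0]]
force: [-1.1, 0.5, -0.1]
opening: 0.468
grasp_force: 30.0
time_s: 31.75
position: [0.6217, -0.0296, 0.1668]
tcp_rot: [[-0.036, 0.999, -0.001], [0.999, 0.036, 0.0], [0.0, -0.001, -1.0]]
force: [0.3, -0.4, -1.2]
opening: 0.471
grasp_force: 30.0
time_s: 31.95
position: [0.6221, -0.0297, 0.1649]
tcp_rot: [[-0.036, 0.999, 0.0], [0.999, 0.036, -0.0], [-0.0, 0.0, -1.0]]
force: [-0.9, -0.2, -1.3]
opening: 0.471
grasp_force: 30.0
time_s: 32.15
position: [0.6219, -0.0297, 0.1633]
tcp_rot: [[-0.036, 0.999, 0.0], [0.999, 0.036, -0.0], [-0.0, 0.0, -1.0]]
force: [-0.1, -0.0, -0.4]
opening: 0.473
grasp_force: 30.0
```

Nearly down: 1 mm more, then release. After that I'll go back towards the knob, turning the tool to 180°.

```bash
python3 -m jog '[{"tx":0,"ty":0,"tz":0.1,"roll":0,"jaw":0.3},{"tx":0,"ty":0,"tz":0,"roll":0,"jaw":0.3}]'; python3 -m jog '[{"tx":0,"ty":0,"tz":0,"roll":0,"jaw":0.5},{"tx":0,"ty":0,"tz":0,"roll":0,"jaw":0.6},{"tx":0,"ty":0,"tz":0,"roll":0,"jaw":0.7},{"tx":0,"ty":0,"tz":0,"roll":0,"jaw":0.7},{"tx":0,"ty":0,"tz":-2,"roll":0,"jaw":0.75},{"tx":0,"ty":0,"tz":-3,"roll":0,"jaw":0.75},{"tx":0,"ty":0,"tz":-4,"roll":0,"jaw":0.6},{"tx":0,"ty":0,"tz":-4,"roll":0,"jaw":0.6}]'
python3 -m jog '[{"tx":2,"ty":-1,"tz":0,"roll":0,"jaw":0.6},{"tx":4,"ty":-1.4,"tz":0,"roll":0,"jaw":0.6},{"tx":4.5,"ty":-1.4,"tz":0,"roll":0,"jaw":0.6},{"tx":4.5,"ty":-1.4,"tz":0,"roll":0,"jaw":0.6},{"tx":4.5,"ty":-1.4,"tz":0,"roll":0,"jaw":0.6},{"tx":4.5,"ty":-1.4,"tz":0,"roll":0,"jaw":0.6},{"tx":4,"ty":-1.4,"tz":0,"roll":0,"jaw":0.6},{"tx":2,"ty":-0.7,"tz":0,"roll":0,"jaw":0.6}]'
python3 -m jog '[{"tx":0,"ty":0,"tz":0,"roll":-0.14,"jaw":0.6},{"tx":0,"ty":0,"tz":0,"roll":-0.14,"jaw":0.6},{"tx":0,"ty":0,"tz":0,"roll":-0.14,"jaw":0.6},{"tx":0,"ty":0,"tz":0,"roll":-0.14,"jaw":0.6},{"tx":0,"ty":0,"tz":0,"roll":-0.14,"jaw":0.6},{"tx":0,"ty":0,"tz":0,"roll":-0.14,"jaw":0.6},{"tx":0,"ty":0,"tz":0,"roll":-0.14,"jaw":0.6},{"tx":0,"ty":0,"tz":0,"roll":-0.14,"jaw":0.6}]'
python3 -m jog '[{"tx":0,"ty":0,"tz":0,"roll":-0.14,"jaw":0.6},{"tx":0,"ty":0,"tz":0,"roll":-0.14,"jaw":0.6},{"tx":0,"ty":0,"tz":0,"roll":-0.14,"jaw":0.6},{"tx":0,"ty":0,"tz":0,"roll":0,"jaw":0.6}]'
python3 - <<'E'
from h import *
c=capture("scene"); save(c,"s6",(90,230,210,370),4.5)
caps(cams=["scene"],zc=.17)
go(.507,.2885,.162,179.5)
E
```

```text
time_s: 32.35
position: [0.622, -0.0296, 0.1632]
tcp_rot: [[-0.036, 0.999, 0.0], [0.999, 0.036, 0.0], [0.0, 0.0, -1.0]]
force: [-1.3, 1.1, 5.2]
opening: 0.474
grasp_force: 30.0
time_s: 33.15
position: [0.6216, -0.0296, 0.2929]
tcp_rot: [[-0.036, 0.999, -0.002], [0.999, 0.036, 0.0], [0.0, -0.002, -1.0]]
force: [0.3, -0.3, -1.0]
opening: 0.65
grasp_force: 0.0
time_s: 33.95
position: [0.5074, 0.2697, 0.2913]
tcp_rot: [[-0.039, 0.999, -0.003], [0.999, 0.039, 0.001], [0.001, -0.003, -1.0]]
force: [0.4, -0.5, 0.2]
opening: 0.599
grasp_force: 0.0
time_s: 34.75
position: [0.5092, 0.2666, 0.2912]
tcp_rot: [[-0.918, 0.397, -0.002], [0.397, 0.918, -0.0], [0.002, -0.001, -1.0]]
force: [-0.2, -0.3, -0.5]
opening: 0.602
grasp_force: 0.0
time_s: 35.15
position: [0.5093, 0.2666, 0.2913]
tcp_rot: [[-1.0, -0.005, -0.002], [-0.005, 1.0, -0.0], [0.002, -0.0, -1.0]]
force: [-0.3, 0.6, -0.3]
opening: 0.605
grasp_force: 0.0
scene spare0 0.86 131 [ 0.6193 -0.4677]
scene spare0 0.7 51 [0.6224 0.0213]
scene spare0 0.69 106 [ 0.5205 -0.4424]
scene spare0 0.68 61 [ 0.6219 -0.0296]
scene spare0 0.5 54 [0.6183 0.1771]
scene spare0 0.5 58 [0.6167 0.2326]
now [0.5098 0.2666 0.2917] ang -179.83 -> cm [ 0.26  2.2  12.97] roll 0.012
```

View pics/s6.png

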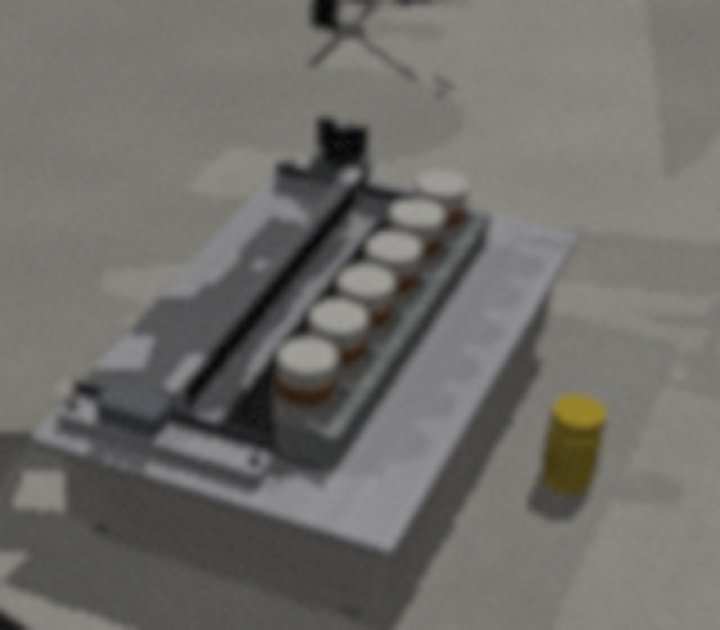

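All six stalls are filled. Back down onto the knob.

```bash
python3 -m jog '[{"tx":0.2,"ty":1.1,"tz":2,"roll":0.01,"jaw":0.6},{"tx":0,"ty":1.1,"tz":3,"roll":0,"jaw":0.6},{"tx":0,"ty":0,"tz":3,"roll":0,"jaw":0.6},{"tx":0,"ty":0,"tz":2.5,"roll":0,"jaw":0.6},{"tx":0,"ty":0,"tz":1.5,"roll":0,"jaw":0.6},{"tx":0,"ty":0,"tz":0.8,"roll":0,"jaw":0.6},{"tx":0,"ty":0,"tz":0,"roll":0,"jaw":0.6}]'
python3 -m jog '[{"tx":0,"ty":0,"tz":0,"roll":0,"jaw":0.3},{"tx":0,"ty":0,"tz":0,"roll":0,"jaw":0.2},{"tx":0,"ty":0,"tz":0,"roll":0,"jaw":0},{"tx":0,"ty":0,"tz":0,"roll":0,"jaw":0},{"tx":0,"ty":0,"tz":0,"roll":0,"jaw":0},{"tx":0,"ty":0,"tz":0,"roll":0,"jaw":0},{"tx":0,"ty":0,"tz":0,"roll":0,"jaw":0},{"tx":0,"ty":0,"tz":0,"roll":0,"jaw":0}]'
python3 -c "
from h import *
go(.5686,.2903,.163,179.5)"
```

```text
time_s: 36.0
position: [0.5076, 0.2883, 0.1632]
tcp_rot: [[-1.0, 0.006, -0.002], [0.006, 1.0, -0.001], [0.002, -0.001, -1.0]]
force: [0.5, 0.5, -0.6]
opening: 0.607
grasp_force: 0.0
time_s: 36.8
position: [0.5083, 0.2881, 0.1645]
tcp_rot: [[-1.0, 0.004, 0.0], [0.004, 1.0, -0.001], [-0.0, -0.001, -1.0]]
force: [-0.5, -3.0, 2.5]
opening: 0.137
grasp_force: 30.0
now [0.5083 0.2881 0.1645] ang 179.75 -> cm [-6.03  0.25  0.15] roll 0.004
```

```bash
python3 -m jog '[{"tx":-0.5,"ty":0.02,"tz":0,"roll":0,"jaw":0},{"tx":-1,"ty":0.04,"tz":0,"roll":0,"jaw":0},{"tx":-1,"ty":0.04,"tz":0,"roll":0,"jaw":0},{"tx":-1,"ty":0.04,"tz":0,"roll":0,"jaw":0},{"tx":-0.8,"ty":0.03,"tz":0,"roll":0,"jaw":0},{"tx":-0.5,"ty":0.02,"tz":0,"roll":0,"jaw":0},{"tx":-0.3,"ty":0.01,"tz":0,"roll":0,"jaw":0},{"tx":-0.1,"ty":0,"tz":0,"roll":0,"jaw":0}]'
python3 -m jog '[{"tx":-0.2,"ty":0,"tz":0,"roll":0,"jaw":0},{"tx":-0.1,"ty":0,"tz":0,"roll":0,"jaw":0}]'
python3 -m jog '[{"tx":-0.1,"ty":0,"tz":0,"roll":0,"jaw":0},{"tx":-0.1,"ty":0,"tz":0,"roll":0,"jaw":0}]'
python3 -m jog '[{"tx":-0.1,"ty":0,"tz":0,"roll":0,"jaw":0},{"tx":-0.1,"ty":0,"tz":0,"roll":0,"jaw":0}]'
```

```text
time_s: 37.6
position: [0.5616, 0.2896, 0.1645]
tcp_rot: [[-1.0, 0.005, 0.001], [0.005, 1.0, -0.001], [-0.001, -0.001, -1.0]]
force: [-2.2, -4.9, 6.1]
opening: 0.132
grasp_force: 30.0
time_s: 37.8
position: [0.5641, 0.2898, 0.1645]
tcp_rot: [[-1.0, 0.005, 0.001], [0.005, 1.0, -0.001], [-0.001, -0.001, -1.0]]
force: [-1.9, -4.3, 5.9]
opening: 0.136
grasp_force: 30.0
time_s: 38.0
position: [0.5654, 0.2898, 0.1645]
tcp_rot: [[-1.0, 0.005, -0.001], [0.005, 1.0, -0.001], [0.001, -0.001, -1.0]]
force: [-3.1, -4.9, 6.3]
opening: 0.136
grasp_force: 30.0
time_s: 38.2
position: [0.5669, 0.2898, 0.1645]
tcp_rot: [[-1.0, 0.005, -0.002], [0.005, 1.0, -0.001], [0.002, -0.001, -1.0]]
force: [-3.5, -5.1, 6.9]
opening: 0.137
grasp_force: 30.0
```

```bash
for i in 1; do python3 -m jog '[{"tx":-0.1,"ty":0.02,"tz":0,"roll":0,"jaw":0},{"tx":-0.1,"ty":0,"tz":0,"roll":0,"jaw":0}]'; done
python3 -m jog '[{"tx":-0.1,"ty":0,"tz":0,"roll":0,"jaw":0},{"tx":0,"ty":0,"tz":0,"roll":0,"jaw":0}]'
python3 -m jog '[{"tx":-0.1,"ty":0,"tz":0,"roll":0,"jaw":0},{"tx":0,"ty":0,"tz":0,"roll":0,"jaw":0}]'
```

```text
time_s: 38.4
position: [0.5688, 0.2899, 0.1644]
tcp_rot: [[-1.0, 0.005, -0.002], [0.005, 1.0, -0.001], [0.002, -0.001, -1.0]]
force: [-3.7, -3.7, 8.2]
opening: 0.133
grasp_force: 30.0
time_s: 38.6
position: [0.5691, 0.2899, 0.1645]
tcp_rot: [[-1.0, 0.005, -0.004], [0.005, 1.0, -0.001], [0.004, -0.001, -1.0]]
force: [-4.3, -4.6, 8.6]
opening: 0.138
grasp_force: 30.0
time_s: 38.8
position: [0.5692, 0.2899, 0.1644]
tcp_rot: [[-1.0, 0.005, -0.006], [0.005, 1.0, -0.001], [0.006, -0.001, -1.0]]
force: [-6.8, -5.0, 9.1]
opening: 0.137
grasp_force: 30.0
```

The bar has stopped with force building (about 7 N), so it is snug. One small nudge, then tighten clockwise.

```bash
python3 -m jog '[{"tx":-0.1,"ty":0,"tz":0,"roll":0,"jaw":0},{"tx":0,"ty":0,"tz":0,"roll":0,"jaw":0}]'
python3 -m jog '[{"tx":0,"ty":0,"tz":0,"roll":0.12,"jaw":0.0},{"tx":0,"ty":0,"tz":0,"roll":0.12,"jaw":0.0},{"tx":0,"ty":0,"tz":0,"roll":0.12,"jaw":0.0},{"tx":0,"ty":0,"tz":0,"roll":0.12,"jaw":0.0},{"tx":0,"ty":0,"tz":0,"roll":0.12,"jaw":0.0},{"tx":0,"ty":0,"tz":0,"roll":0.12,"jaw":0.0},{"tx":0,"ty":0,"tz":0,"roll":0.12,"jaw":0.0},{"tx":0,"ty":0,"tz":0,"roll":0,"jaw":0.0}]'
python3 -c "
from h import *
go(.5686,.2903,.163,107); print(read_state()['moment'])"
```

```text
time_s: 39.0
position: [0.5693, 0.2899, 0.1644]
tcp_rot: [[-1.0, 0.005, -0.008], [0.005, 1.0, -0.002], [0.008, -0.002, -1.0]]
force: [-9.7, -4.1, 10.9]
opening: 0.134
grasp_force: 30.0
time_s: 39.8
position: [0.5695, 0.2905, 0.1644]
tcp_rot: [[-0.662, 0.749, -0.007], [0.749, 0.662, -0.0], [0.004, -0.005, -1.0]]
force: [-8.9, -3.4, 9.8]
opening: 0.14
grasp_force: 30.0
now [0.5695 0.2905 0.1644] ang 131.47 -> cm [ 0.04 -0.08  0.14] roll 0.427
[-0.59892922  1.14586858 -0.14729207]
```

```bash
python3 -m jog '[{"tx":0,"ty":0,"tz":0,"roll":0.1,"jaw":0.0},{"tx":0,"ty":0,"tz":0,"roll":0.1,"jaw":0.0},{"tx":0,"ty":0,"tz":0,"roll":0.1,"jaw":0.0},{"tx":0,"ty":0,"tz":0,"roll":0.08,"jaw":0.0},{"tx":0,"ty":0,"tz":0,"roll":0,"jaw":0.0}]'
python3 -c "
from h import *
go(.5686,.2903,.163,107); print(read_state()['moment'])"
python3 -m jog '[{"tx":0,"ty":0,"tz":0,"roll":0.05,"jaw":0.0},{"tx":0,"ty":0,"tz":0,"roll":0.04,"jaw":0.0},{"tx":0,"ty":0,"tz":0,"roll":0,"jaw":0.0}]'
python3 -c "
from h import *
go(.5686,.2903,.163,107); print(read_state()['moment'])"
```

```text
time_s: 40.3
position: [0.5698, 0.2907, 0.1644]
tcp_rot: [[-0.338, 0.941, -0.006], [0.941, 0.338, -0.0], [0.002, -0.006, -1.0]]
force: [-7.7, -3.9, 9.2]
opening: 0.134
grasp_force: 30.0
now [0.5698 0.2907 0.1644] ang 109.76 -> cm [ 0.01 -0.12  0.15] roll 0.048
[-0.52396025  1.07512666  0.02459039]
time_s: 40.6
position: [0.5698, 0.2906, 0.1644]
tcp_rot: [[-0.255, 0.967, -0.006], [0.967, 0.255, -0.001], [0.001, -0.006, -1.0]]
force: [-6.8, -2.6, 9.8]
opening: 0.141
grasp_force: 30.0
now [0.5698 0.2906 0.1644] ang 104.76 -> cm [ 0.   -0.12  0.14] roll -0.039
[-0.45294931  1.12265046  0.554927  ]
```

```bash
python3 -m jog '[{"tx":0,"ty":0,"tz":0,"roll":0.06,"jaw":0.0},{"tx":0,"ty":0,"tz":0,"roll":0,"jaw":0.0}]'
python3 -c "
from h import *
go(.5686,.2903,.163,107); print(read_state()['moment'])"
```

```text
time_s: 40.8
position: [0.5699, 0.2904, 0.1643]
tcp_rot: [[-0.196, 0.981, -0.006], [0.981, 0.196, -0.001], [0.0, -0.006, -1.0]]
force: [-7.3, -3.1, 8.6]
opening: 0.149
grasp_force: 30.9
now [0.5699 0.2904 0.1643] ang 101.32 -> cm [ 0.01 -0.13  0.14] roll -0.099
[-0.52903568  0.99906956  0.64719425]
```

Torque rose to 0.65 N m and the jaws are prying on the wing, so the knob is at its tight end stop. Release and lift.

```bash
python3 -m jog '[{"tx":0,"ty":0,"tz":0,"roll":-0.06,"jaw":0.0},{"tx":0,"ty":0,"tz":0,"roll":0,"jaw":0.15},{"tx":0,"ty":0,"tz":0,"roll":0,"jaw":0.4},{"tx":0,"ty":0,"tz":0,"roll":0,"jaw":0.5},{"tx":0,"ty":0,"tz":0,"roll":0,"jaw":0.5},{"tx":0,"ty":0,"tz":-2,"roll":0,"jaw":0.5},{"tx":0,"ty":0,"tz":-4,"roll":0,"jaw":0.5},{"tx":0,"ty":0,"tz":-4,"roll":0,"jaw":0.5}]'
python3 -m jog '[{"tx":0,"ty":-3,"tz":-3,"roll":0,"jaw":0.5},{"tx":0,"ty":-4,"tz":-2,"roll":0,"jaw":0.5},{"tx":0,"ty":-4,"tz":0,"roll":0,"jaw":0.5},{"tx":-3,"ty":-4,"tz":0,"roll":0,"jaw":0.5},{"tx":-4,"ty":0,"tz":0,"roll":0,"jaw":0.5},{"tx":0,"ty":0,"tz":0,"roll":0,"jaw":0.5}]'
python3 - <<'E'
from h import *
a=capture("scene"); b=capture("top")
x=cv2.resize(a["img"][90:230,210:370,::-1],(640,560),interpolation=cv2.INTER_CUBIC)
save(a,"s7",(90,230,210,370),4.5); save(b,"t7",(130,250,100,285),4.3)
E
```

```text
time_s: 41.6
position: [0.5725, 0.2906, 0.2642]
tcp_rot: [[-0.253, 0.968, -0.001], [0.968, 0.253, 0.0], [0.001, -0.001, -1.0]]
force: [0.8, 0.2, 0.2]
opening: 0.492
grasp_force: 0.0
time_s: 42.2
position: [0.4456, 0.1819, 0.3148]
tcp_rot: [[-0.249, 0.968, 0.003], [0.968, 0.249, -0.001], [-0.002, 0.003, -1.0]]
force: [0.4, 0.9, 0.7]
opening: 0.499
grasp_force: 0.0
```

View pics/s7.png

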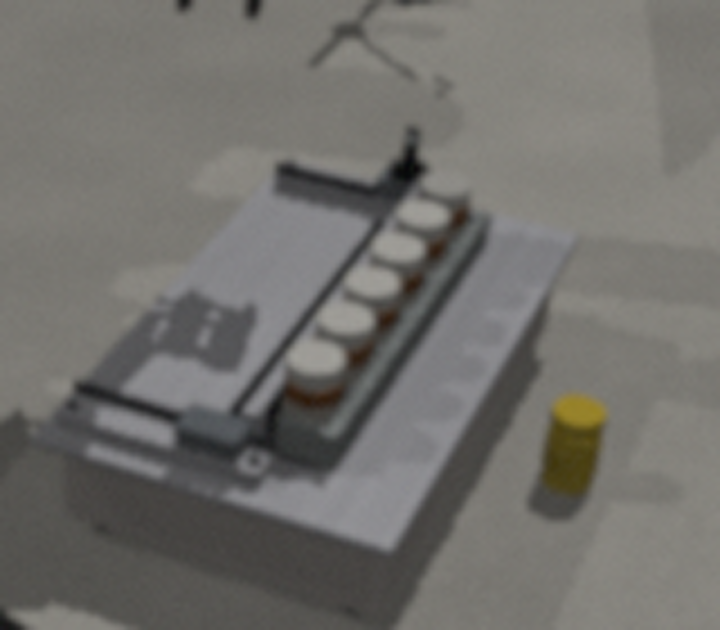

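View pics/t7.png

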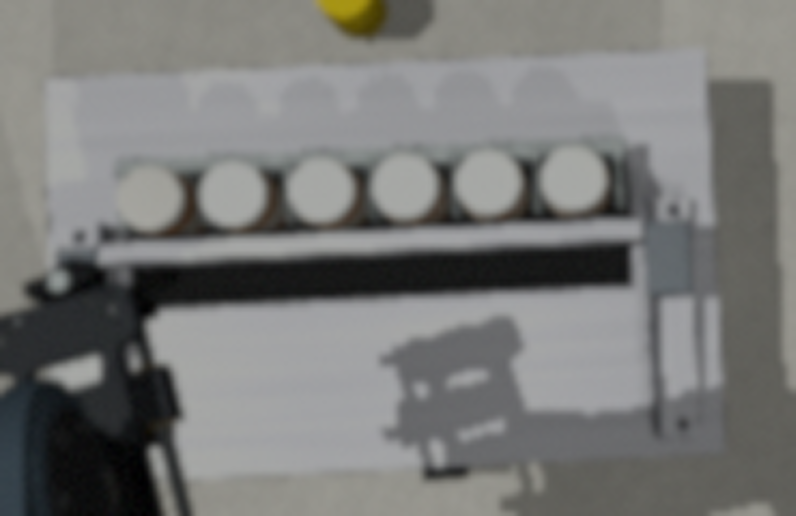

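All six jars are seated with the bar against them, and the knob wing is across, in its tight position. Handing in.

```bash
python3 -c "
from rig import *
print(hand_in())"
```

```text
the job is handed in; nothing more can be done
None
```

The shaker is ready and the job is handed in: spares now stand in stalls 0, 1 and 4 (the three empty ones), the bar is snug against all six jars, and the knob is tightened to its end stop. I saw no sign of damage or disturbed glassware, but the judge's result was not shown.

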